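# Fetch the check weight from behind the reagents and set it on the balance

### The arm

A 6-joint arm with a two-finger parallel gripper is mounted at the origin on the work surface. World frame = base frame: x ahead of the robot, y to its left, z up, the work surface at z = 0. Lengths are in m, angles in rad, forces in N, time in s.
With the tool pointing down it reaches from about 0.3 to 0.775 m from the base axis. Payload 14.6 kg.
Tool frame: the origin (TCP) lies on the centre line of the jaws, within the pads' length; the fingertips stand ctrl.tcp_to_tips ahead of it and the grasp point (between the pads) lies 2 mm behind it (ctrl.tcp_to_tips is the distance from the TCP to the fingertips, in m); z points along the fingers, y is the line along which they close (so a half turn about z gives the same grasp; the last joint's range is limited). The gripper opens to 94 mm and grips with 3 to 60 N. Pads are 16 mm wide; open, the fingers measure 119 mm over their backs; the gripper's body (75 mm by 177 mm) begins 78 mm behind the grasp point.
Start: joints at [-1.286, 0.3, 1.521, -0, 1.321, -0.067], TCP at [0.19, -0.516, 0.222] pointing down, gripper open.
Joint ranges: [-3.03, 3.03], [-0.79, 2.21], [0.23, 2.52], [-1.04, 4.18], [0, 3.07], [-2.55, 2.55]. Speed limits (rad/s): [2.22, 2.22, 2.57, 3.14, 3.14, 3.14].

### API

Orientations are given as [roll, pitch, yaw] about the fixed x, y, z axes, in that order (R = Rz(yaw) Ry(pitch) Rx(roll)).
In Python, from station import telemetry, viewer, hand_in, ctrl gives the robot as it stands.
- The arm moves only by the tool step_arm, never from a script. Its argument "plan" is a list of rows, each an object of numbers: "dx", "dy", "dz": the shift along the tool's x, y, z scaled (see below); "rx", "ry", "rz": the turn, a rotation vector about the tool's x, y, z scaled (see below); "claw": the closure, from 0 (fully open) to 1 (shut). In form: [{"dx": .., "dy": .., "dz": .., "rx": .., "ry": .., "rz": .., "claw": ..}, ...]. A call has 1 to 10 rows; each row shifts and turns the commanded pose from where the row before left it, along the tool's axes as they then stand; what a row does not reach is not made up. The controller multiplies each number of a shift by 0.1 m and each number of a turn by 90 degrees. A row lasts 1/10 s, in which the tool goes at most 50 mm and 8.59 degrees, less where a joint would pass 70% of its speed; a pose out of reach is approached as far as the arm can. A call with a number of a shift or a turn outside -1 to 1 is refused whole. A call with a gripper value outside its range is refused whole. The fingers move at their own pace and stop on an object; "grip_force" is the grip in N (left out, the last holds). Time passes only in rows, so rows that do not move let the fingers close. It gives the time, the measured TCP pose, the force, the opening and the grip force at its end, in the units of the state.
- telemetry.get_obs(): the state, without advancing time (a new reading comes with each control period).
- viewer.camera(name): name is "side" or "top"; returns a dict with "img" (384x512x3 uint8, red, green, blue), "z_map" (384x512 float32, m along the optical axis (not along the pixel's ray), 0 where there is no reading), "fx", "fy", "cx", "cy" (pixels), "dist" ([k1, k2, p1, p2, k3] as OpenCV has them; the pictures are not rectified), "R" (3x3) and "t" (3): a world point X has camera coordinates R X + t. Camera axes: x right, y down, z forward; pixel columns grow to the right and rows downward; lengths in m; the calibration is good to about 2 mm. A picture is of the moment at which its call begins.
- hand_in(): hands the job in; it is judged then, once.
Trained networks look in a picture, given as the dict that the camera call returned (one of the last four; its "shot" number tells which), for a name from the list of things; names that differ only in an ending like _2 or _b are one class to them, and where a whole thing is asked for, a point or a joint stands for the part that bears it (a point fixed in the world has none). Each returns a list of dicts, best first, with "score" (0 to 1); they miss things now and then, are a little off and sometimes report something else, mostly with a low value. They report only what shows in the picture. A call takes as long as a camera call. They do not tell look-alikes from the thing itself.
- viewer.recognise(target, picture): "rect" ([left, top, right, bottom] in pixels, round what is visible of it).
The state is a dict: "time_s": time; "qpos": joint angles; "joint_vel": joint speeds; "tau": joint torques, N m; "ee_pos": TCP position; "eef_rot": TCP orientation; "force": force on the tool from outside, world axes, zero at the start; "moment": the same for the moment, N m; "grip_width": finger opening in m; "grip_force": force on a finger pad.
Only numpy, scipy, OpenCV 4.12 (cv2) and the standard library are available. Lean on these libraries where they do the work, as an engineer would, in place of code of your own. Each camera call takes 0.05 s, during which the arm holds its last target. There are 200 camera calls.

### The job

Set the white bottle, the amber bottle and the tube rack that crowd the check-weight case aside on the steel tray, swing the case's lid fully open so that it stays open by itself, and stand the big weight in the middle of the balance pan. Then shut the case and put the two bottles and the rack back, each on the very spot where it stood at the start. Keep the bottles, the rack and the weight upright throughout, and set them down without dropping them.

Things in the scene. Friction and masses are not known exactly. Their poses are not given: they have to be found in the camera images.
- white_bottle: White plastic reagent bottle, 130 mm tall, 58 mm across, with a round white cap 32 mm across from 106 to 130 mm above the foot: lift it by the cap. About 260 g. Origin: centre of the underside, z up. It stands on the table close to the case, either in front of it or behind it.
- amber_bottle: Amber glass bottle, 116 mm tall, 46 mm across, with a round black cap 26 mm across from 92 to 116 mm above the foot: lift it by the cap. About 150 g. Origin: centre of the underside, z up. It stands close to the case, in front of it or behind it.
- tube_rack: Small white rack, foot 60 mm (x) by 74 mm (y), holding six fixed tan-stoppered tubes in two rows (tops at 108 mm). Between the rows a carrying handle: a bar along y, right above the centre, 12 mm thick in x, 73 mm long, 118 to 140 mm above the foot; lift by it, closing along x. About 240 g. Origin: centre of the underside, z up. It stands on the table close to the case, in front or behind.
- weight: The big weight: steel cylinder 28 mm across, 36 mm tall, with a knob 19 mm across from 43 to 52 mm above its foot; about 200 g. Origin: centre of the underside, z up. It stands in an 18 mm deep seat (floor 8 mm above the table) at x = 0, y = +40 mm in the case's frame, seen through the clear lid; lift straight up. Two smaller weights beside it, towards the case's -y, are not needed.
- balance: White laboratory balance, fixed, with a display at its front (-x) end. Origin: on the table under the centre of its round steel pan; the pan is 112 mm across and its flat top is 70 mm above the table, the highest part of the balance.
- tray: Shallow rectangular steel tray, fixed, 280 mm (x) by 180 mm (y), rim 17 mm high, inner floor 3 mm above the table. Origin: centre of the underside. It is the side area: it starts empty, and the two bottles and the rack fit on it in a row along its x.
- case: Grey case, fixed, 90 mm (x) by 150 mm (y), rim 36 mm high, 68 mm with the lid shut. Origin: centre of the underside; +y leads to the big weight's seat, -x is the front with the lid's tab. Hinge axis: along y at x = +45 mm, 36 mm above the table. Two of the three things to clear stand in front of it (120 mm off centre, 46 mm to either side), the third 105 mm behind, where the lid swings.
- lid_tab (a point): Grip point of the lid's front tab: a tongue 28 mm wide (case y), 8 mm thick, 25 mm long; this point is 16 mm out from the lid's wall and 106 mm from the hinge axis. Lid shut, it lies at x = -61 mm, y = 0, 42 mm above the table in the case's frame. It turns with the lid. Pinch its two sides (fingers closing along the case's y) and follow the arc with the tool upright, or hook it from below.
- lid (a joint): Angle of the clear-topped lid in rad: 0 shut, 2.3 fully open against its stop. Light damped hinge, lid about 160 g: it falls shut from below about 1.1 rad and falls on to fully open from above about 1.3 rad. The lid is 32 mm deep.
Not all that is in view belongs to the job. Leave any pink look-alike of the amber_bottle alone.

How it is judged:
By the outcome, as a careful person would: the job done as asked, in the order asked, and still so for the second after the job is handed in, with the robot touching nothing.
It also fails if it takes over 144 s, if anything falls off the work surface, if the arm or the gripper's body presses on something with over 40 N, if the wrist force passes 120 N, or if a joint passes its speed limit or range.

## Working session

There is one attempt and no reset: what is moved stays moved. The work goes in short steps, Python scripts to look and compute and a tool call to move; the robot and the scene stay as the last step left them, time stands still between calls to the robot, and variables do not carry over. Pictures are saved under pics/ and viewed, at most 14 in all, crops included, and the job is handed in when it is done.

Besides the shell and the picture viewer there is one more tool, called after "Emit:" in YAML: its name, and indented under it one key for each argument. step_arm: Moves the arm, as the interface text tells. Shifts and turns lie within -1 to 1; 1 stands for 0.1 m of shift or 90 degrees of turn. Its arguments: {"type":"object","properties":{"plan":{"type":"array"},"grip_force":{"type":"number"}},"required":["plan"]}

```bash
ls; mkdir -p pics; cat > look.py <<'E'
import numpy as np, cv2
from station import telemetry, viewer, hand_in, ctrl
def K(c): return np.array([[c['fx'],0,c['cx']],[0,c['fy'],c['cy']],[0,0,1.]])
def world(c):
    h,w=c['z_map'].shape
    u,v=np.meshgrid(np.arange(w),np.arange(h))
    p=cv2.undistortPoints(np.stack([u,v],-1).reshape(-1,1,2).astype(np.float64),K(c),np.array(c['dist'])).reshape(h,w,2)
    z=c['z_map'].astype(float)
    P=np.stack([p[...,0]*z,p[...,1]*z,z],-1)
    W=(P-np.array(c['t']))@np.array(c['R'])
    W[z<=0]=np.nan
    return W
def save(c,n,box=None,s=1):
    im=c['img'][...,::-1]
    if box: im=im[box[1]:box[3],box[0]:box[2]]
    cv2.imwrite(f'pics/{n}.png',cv2.resize(np.ascontiguousarray(im),None,fx=s,fy=s,interpolation=cv2.INTER_CUBIC))
E
python3 - <<'E'
from look import *
print(ctrl.tcp_to_tips, telemetry.get_obs())
for n in ['top','side']:
    c=viewer.camera(n); save(c,n+'0',None,1.5); W=world(c); np.savez(n+'0.npz',W=W,img=c['img'])
    print(n,'cam at',-np.array(c['R']).T@np.array(c['t']))
    for t in ['white_bottle','amber_bottle','tube_rack','weight','balance','tray','case','lid_tab']:
        for d in viewer.recognise(t,c)[:3]:
            l,tp,r,b=[int(round(x)) for x in d['rect']]
            w=W[max(tp,0):b,max(l,0):r].reshape(-1,3); w=w[~np.isnan(w[:,0])]
            zt=np.percentile(w[:,2],97); m=w[w[:,2]>zt-.008]
            print(n,t,round(d['score'],2),[l,tp,r,b],'ztop',zt.round(3),'med',np.median(m,0).round(3),'mid',((m.max(0)+m.min(0))/2).round(3))
E
```

```text
pics
0.017 {'time_s': 0.0, 'qpos': array([-1.28559099e+00,  3.00457545e-01,  1.52155431e+00, -2.91372083e-05,
        1.32068115e+00, -6.66237182e-02]), 'joint_vel': array([ 3.60534744e-04,  1.27659022e-03,  1.41317029e-04,  1.13159921e-03,
       -4.06105300e-05,  5.61842595e-04]), 'tau': array([-7.82476745e-04, -5.31814992e+01, -3.52735662e+01,  7.07678357e-02,
        2.43098818e-02, -8.69456562e-05]), 'ee_pos': array([ 0.18945232, -0.51609748,  0.22190507]), 'eef_rot': array([-3.14049286e+00, -4.50953737e-05,  3.51836253e-01]), 'force': array([ 0.52574276, -0.16701402, -0.58547802]), 'moment': array([-0.01994792,  0.04386488,  0.01733029]), 'grip_force': 0.0, 'grip_width': 0.09369706972321222}
top cam at [ 0.33267503 -0.00148195  1.22037974]
top white_bottle 0.56 [227, 140, 250, 172] ztop 0.131 med [0.67  0.039 0.129] mid [0.67  0.039 0.129]
top amber_bottle 0.88 [206, 236, 229, 252] ztop 0.118 med [0.443 0.078 0.115] mid [0.443 0.078 0.116]
top amber_bottle 0.36 [330, 196, 402, 283] ztop 0.071 med [ 0.508 -0.294  0.069] mid [ 0.469 -0.289  0.071]
top tube_rack 0.71 [241, 232, 27
[... 616 characters left out ...]
mber_bottle 0.67 [195, 140, 212, 178] ztop 0.117 med [0.442 0.081 0.115] mid [0.443 0.093 0.124]
side amber_bottle 0.6 [200, 163, 218, 195] ztop 0.14 med [ 0.439 -0.014  0.139] mid [ 0.439 -0.014  0.138]
side tube_rack 0.57 [196, 177, 229, 245] ztop 0.139 med [ 0.439 -0.026  0.139] mid [ 0.439 -0.021  0.136]
side balance 0.58 [193, 272, 330, 383] ztop 0.072 med [ 0.507 -0.3    0.07 ] mid [ 0.474 -0.294  0.069]
side tray 0.85 [167, 109, 266, 162] ztop 0.084 med [0.442 0.154 0.098] mid [0.443 0.16  0.096]
side case 0.6 [233, 163, 289, 230] ztop 0.068 med [0.562 0.014 0.067] mid [0.563 0.022 0.065]
side lid_tab 0.96 [230, 162, 289, 222] ztop 0.069 med [0.562 0.014 0.067] mid [0.563 0.022 0.065]
```

View pics/top0.png

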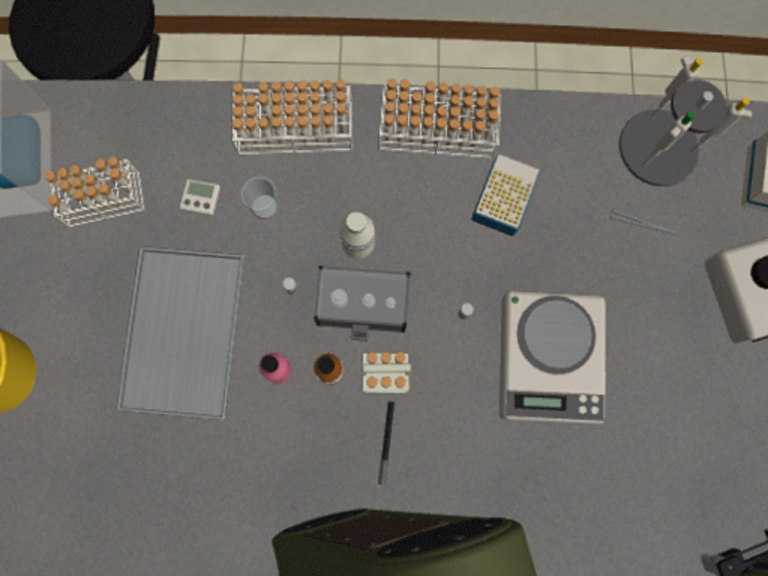

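View pics/side0.png

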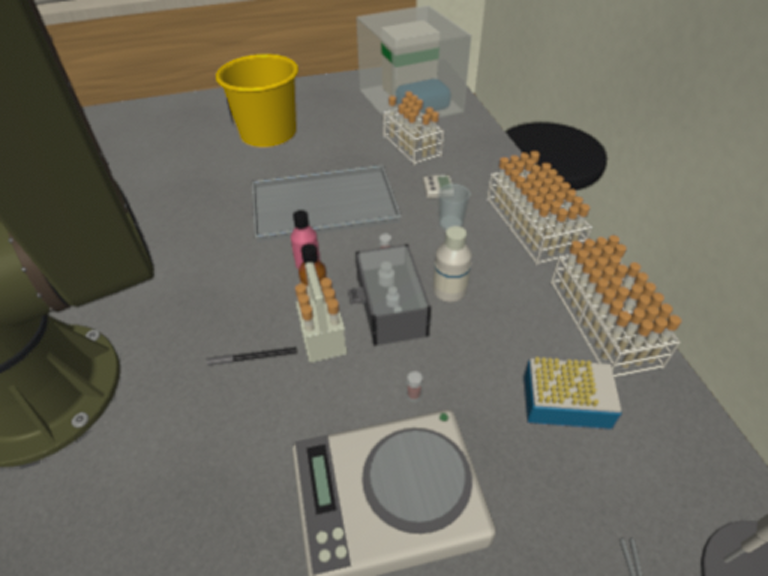

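The top view shows the amber bottle (brown) at about (328,368), and a pink look-alike at (275,366). The rack is at (386,372), the white bottle at (357,235), the case at (362,298) and the tray at (182,332). The brown bottle fits: it stands 120 mm in front of the case next to the rack, while the pink one is further out. I'll confirm that in a crop and refine the poses.

```bash
python3 - <<'E'
from look import *
d=np.load('top0.npz'); W=d['W']; img=d['img']
cv2.imwrite('pics/crop1.png',cv2.resize(np.ascontiguousarray(img[135:275,140:300,::-1]),None,fx=4,fy=4,interpolation=cv2.INTER_CUBIC))
D=dict(t=d)
s=np.load('side0.npz')['W']
def sel(W,x0,x1,y0,y1,z0,z1):
    with np.errstate(all='ignore'):
        m=(W[...,0]>x0)&(W[...,0]<x1)&(W[...,1]>y0)&(W[...,1]<y1)&(W[...,2]>z0)&(W[...,2]<z1)
    return W[m]
def rep(n,*b):
    for nm,w in (('top',W),('side',s)):
        p=sel(w,*b)
        if len(p)<4: print(n,nm,len(p)); continue
        r=cv2.minAreaRect((p[:,:2]*1000).astype(np.float32))
        print(n,nm,len(p),'mean',p.mean(0).round(4),'rect mm',np.round(r[0],1),np.round(r[1],1),round(r[2],1))
rep('whitecap',.63,.71,0,.08,.123,.14)
rep('ambercap',.41,.48,.05,.11,.109,.125)
rep('pinkcap',.4,.5,.12,.2,.109,.125)
rep('handle',.40,.48,-.07,.045,.13,.15)
rep('rack',.39,.48,-.07,.045,.03,.15)
rep('lid',.5,.63,-.07,.12,.062,.076)
rep('pan',.38,.63,-.40,-.2,.066,.08)
rep('trayrim',.3,.7,.22,.48,.009,.03)
rep('tab',.47,.515,-.03,.08,.03,.06)
rep('inside',.53,.6,-.05,.11,.04,.06)
rep('tall between',.3,.75,-.45,.46,.12,.3)
E
```

```text
whitecap top 139 mean [0.67   0.0389 0.129 ] rect mm [670.3  38.8] [31.2 28.7] 1.8
whitecap side 123 mean [0.6695 0.0328 0.1286] rect mm [670.6  35. ] [33.7 28.1] 70.3
ambercap top 97 mean [0.4434 0.0783 0.1151] rect mm [443.   77.9] [23.5 23.4] 1.5
ambercap side 77 mean [0.4436 0.0726 0.1144] rect mm [443.8  73.3] [23.1 24.3] 71.1
pinkcap top 99 mean [0.4425 0.1677 0.1148] rect mm [442.2 168. ] [24.4 24.3] 16.8
pinkcap side 72 mean [0.4428 0.1614 0.1142] rect mm [443.  163.3] [25.3 24. ] 62.9
handle top 160 mean [ 0.4388 -0.0147  0.1384] rect mm [438.9 -14.9] [10. 73.] 1.5
handle side 160 mean [ 0.4391 -0.0242  0.1381] rect mm [439.3 -19.9] [12.1 71.7] 2.0
rack top 772 mean [ 0.4364 -0.0147  0.0962] rect mm [439.  -15.2] [58.9 73.5] 2.1
rack side 1204 mean [ 0.4388 -0.0346  0.0878] rect mm [439.4 -19.5] [59.9 76.5] 2.3
lid top 2162 mean [0.5624 0.0273 0.0667] rect mm [563.   27.3] [150.7  91.4] 87.4
lid side 1764 mean [0.5622 0.0172 0.0668] rect mm [562.7  23.5] [154.5  91.3] 87.3
pan top 1415 mean [ 0.5089 -0.2945  0.0692] rect mm [ 496.7 -309. ] [146.4 109.9] 51.5
pan side 2977 mean [ 0.5079 -0.2995  0.0705] rect mm [ 507.9 -297.6] [109.9 110.4] 7.9
trayrim top 934 mean [0.5042 0.3412 0.0153] rect mm [515.9 336.4] [189.3 312.4] 86.8
trayrim side 565 mean [0.5032 0.3372 0.0139] rect mm [502.  333.5] [191.6 286.7] 87.0
tab top 102 mean [0.5042 0.0298 0.0449] rect mm [504.   29.2] [20.5 27.4] 0.4
tab side 95 mean [0.5036 0.0233 0.0446] rect mm [503.7  25.5] [29.6 21.7] 89.5
inside top 2
inside side 24 mean [ 0.5414 -0.0495  0.0515] rect mm [544.2 -49.5] [ 1.2 28.3] 89.3
tall between top 328 mean [0.5405 0.01   0.1331] rect mm [543.   49.3] [265.5 129.4] 18.0
tall between side 319 mean [ 0.5351 -0.0023  0.1328] rect mm [559.7  -2.3] [261.4  74.2] 8.0
```

View pics/crop1.png

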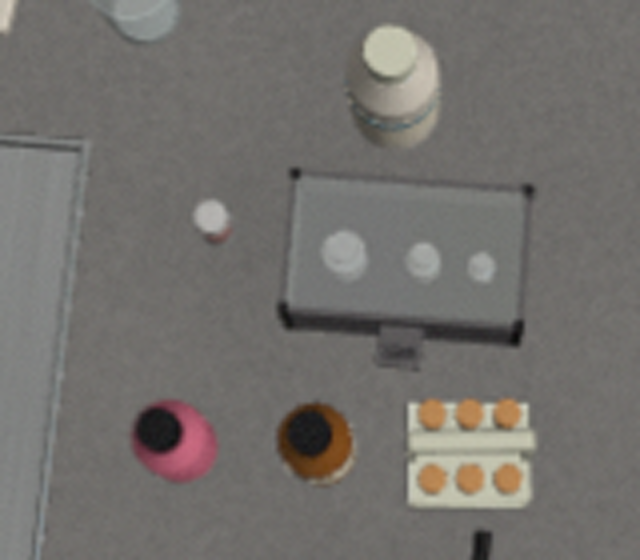

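The crop confirms it. The brown bottle at (310,435) in the crop, beside the rack, is the amber target, and the pink one at (160,430) stays where it is. The poses agree between the two cameras to about 5 mm, so I'll use their means. First I turn the tool so it closes along world x.

Emit:
step_arm:
  plan:
    - {"dz":-0.07,"rz":-0.09}
    - {"dz":-0.07,"rz":-0.09}
    - {"dz":-0.07,"rz":-0.09}
    - {"dz":-0.07,"rz":-0.09}
    - {"dz":-0.07,"rz":-0.09}
    - {"dz":-0.07,"rz":-0.09}
    - {"dz":-0.07,"rz":-0.09}
    - {"dz":-0.07,"rz":-0.09}
    - {"dz":-0.04,"rz":-0.056,"claw":0.3}
    - {"claw":0.3}
  grip_force: 30

```text
$.plan[0]: bad value
```

Emit:
step_arm:
  plan:
    - {"dx":0,"dy":0,"dz":-0.07,"rx":0,"ry":0,"rz":-0.09,"claw":0}
    - {"dx":0,"dy":0,"dz":-0.07,"rx":0,"ry":0,"rz":-0.09,"claw":0}
    - {"dx":0,"dy":0,"dz":-0.07,"rx":0,"ry":0,"rz":-0.09,"claw":0}
    - {"dx":0,"dy":0,"dz":-0.07,"rx":0,"ry":0,"rz":-0.09,"claw":0}
    - {"dx":0,"dy":0,"dz":-0.07,"rx":0,"ry":0,"rz":-0.09,"claw":0}
    - {"dx":0,"dy":0,"dz":-0.07,"rx":0,"ry":0,"rz":-0.09,"claw":0}
    - {"dx":0,"dy":0,"dz":-0.07,"rx":0,"ry":0,"rz":-0.09,"claw":0}
    - {"dx":0,"dy":0,"dz":-0.07,"rx":0,"ry":0,"rz":-0.09,"claw":0}
    - {"dx":0,"dy":0,"dz":-0.04,"rx":0,"ry":0,"rz":-0.056,"claw":0.3}
    - {"dx":0,"dy":0,"dz":0,"rx":0,"ry":0,"rz":0,"claw":0.3}
  grip_force: 30

```text
time_s: 1.9
ee_pos: [0.1896, -0.5164, 0.283]
eef_rot: [3.141, 0.001, 1.572]
force: [0.4, -0.4, -0.6]
grip_width: 0.0814
grip_force: 0.0
```

Emit:
step_arm:
  plan:
    - {"dx":0.277,"dy":0.24,"dz":0,"rx":0,"ry":0,"rz":0,"claw":0.3}
    - {"dx":0.277,"dy":0.24,"dz":0,"rx":0,"ry":0,"rz":0,"claw":0.3}
    - {"dx":0.277,"dy":0.24,"dz":0,"rx":0,"ry":0,"rz":0,"claw":0.3}
    - {"dx":0.277,"dy":0.24,"dz":0,"rx":0,"ry":0,"rz":0,"claw":0.3}
    - {"dx":0.277,"dy":0.24,"dz":0,"rx":0,"ry":0,"rz":0,"claw":0.3}
    - {"dx":0.277,"dy":0.24,"dz":0,"rx":0,"ry":0,"rz":0,"claw":0.3}
    - {"dx":0.277,"dy":0.24,"dz":0,"rx":0,"ry":0,"rz":0,"claw":0.3}
    - {"dx":0.277,"dy":0.24,"dz":0,"rx":0,"ry":0,"rz":0,"claw":0.3}
    - {"dx":0.277,"dy":0.24,"dz":0,"rx":0,"ry":0,"rz":0,"claw":0.3}
    - {"dx":0.277,"dy":0.24,"dz":0,"rx":0,"ry":0,"rz":0,"claw":0.3}

```text
time_s: 2.9
ee_pos: [0.4303, -0.238, 0.2823]
eef_rot: [-3.142, -0.0, 1.567]
force: [0.1, 0.2, 0.5]
grip_width: 0.066
grip_force: 0.0
```

Emit:
step_arm:
  plan:
    - {"dx":0.277,"dy":0.24,"dz":0,"rx":0,"ry":0,"rz":0,"claw":0.3}
    - {"dx":0.277,"dy":0.24,"dz":0,"rx":0,"ry":0,"rz":0,"claw":0.3}
    - {"dx":0.277,"dy":0.24,"dz":0,"rx":0,"ry":0,"rz":0,"claw":0.3}
    - {"dx":0.277,"dy":0.24,"dz":0,"rx":0,"ry":0,"rz":0,"claw":0.3}
    - {"dx":0.277,"dy":0.24,"dz":0,"rx":0,"ry":0,"rz":0,"claw":0.3}
    - {"dx":0.277,"dy":0.24,"dz":0,"rx":0,"ry":0,"rz":0,"claw":0.3}
    - {"dx":0.277,"dy":0.24,"dz":0,"rx":0,"ry":0,"rz":0,"claw":0.3}
    - {"dx":0.277,"dy":0.24,"dz":0,"rx":0,"ry":0,"rz":0,"claw":0.3}
    - {"dx":0.277,"dy":0.24,"dz":0,"rx":0,"ry":0,"rz":0,"claw":0.3}
    - {"dx":0.277,"dy":0.24,"dz":0,"rx":0,"ry":0,"rz":0,"claw":0.3}

```text
time_s: 3.9
ee_pos: [0.6703, 0.039, 0.282]
eef_rot: [-3.141, 0.0, 1.568]
force: [0.1, -0.3, -0.5]
grip_width: 0.0658
grip_force: 0.0
```

Emit:
step_arm:
  plan:
    - {"dx":0,"dy":0,"dz":0.2,"rx":0,"ry":0,"rz":0,"claw":0.3}
    - {"dx":0,"dy":0,"dz":0.2,"rx":0,"ry":0,"rz":0,"claw":0.3}
    - {"dx":0,"dy":0,"dz":0.2,"rx":0,"ry":0,"rz":0,"claw":0.3}
    - {"dx":0,"dy":0,"dz":0.2,"rx":0,"ry":0,"rz":0,"claw":0.3}
    - {"dx":0,"dy":0,"dz":0,"rx":0,"ry":0,"rz":0,"claw":0.3}
    - {"dx":0,"dy":0,"dz":0,"rx":0,"ry":0,"rz":0,"claw":0.3}

```text
time_s: 4.5
ee_pos: [0.6696, 0.0376, 0.2028]
eef_rot: [-3.141, 0.0, 1.569]
force: [-0.3, -0.1, -0.4]
grip_width: 0.0653
grip_force: 0.0
```

Emit:
step_arm:
  plan:
    - {"dx":0,"dy":0,"dz":0.2,"rx":0,"ry":0,"rz":0,"claw":0.3}
    - {"dx":0,"dy":0,"dz":0.2,"rx":0,"ry":0,"rz":0,"claw":0.3}
    - {"dx":0,"dy":0,"dz":0.2,"rx":0,"ry":0,"rz":0,"claw":0.3}
    - {"dx":0,"dy":0,"dz":0.1,"rx":0,"ry":0,"rz":0,"claw":0.3}
    - {"dx":0,"dy":0,"dz":0.08,"rx":0,"ry":0,"rz":0,"claw":0.3}
    - {"dx":0,"dy":0,"dz":0,"rx":0,"ry":0,"rz":0,"claw":0.3}
    - {"dx":0,"dy":0,"dz":0,"rx":0,"ry":0,"rz":0,"claw":0.5}
    - {"dx":0,"dy":0,"dz":0,"rx":0,"ry":0,"rz":0,"claw":0.6}
    - {"dx":0,"dy":0,"dz":0,"rx":0,"ry":0,"rz":0,"claw":0.63}
    - {"dx":0,"dy":0,"dz":0,"rx":0,"ry":0,"rz":0,"claw":0.66}

```text
time_s: 5.5
ee_pos: [0.6697, 0.0376, 0.1249]
eef_rot: [3.141, -0.0, 1.571]
force: [0.2, -0.2, 0.1]
grip_width: 0.0373
grip_force: 0.0
```

Emit:
step_arm:
  plan:
    - {"dx":0,"dy":0,"dz":0,"rx":0,"ry":0,"rz":0,"claw":0.7}
    - {"dx":0,"dy":0,"dz":0,"rx":0,"ry":0,"rz":0,"claw":0.8}
    - {"dx":0,"dy":0,"dz":0,"rx":0,"ry":0,"rz":0,"claw":1}
    - {"dx":0,"dy":0,"dz":0,"rx":0,"ry":0,"rz":0,"claw":1}
    - {"dx":0,"dy":0,"dz":0,"rx":0,"ry":0,"rz":0,"claw":1}
  grip_force: 30

```text
time_s: 6.0
ee_pos: [0.6697, 0.0376, 0.1247]
eef_rot: [3.141, 0.0, 1.571]
force: [1.7, 0.0, 2.0]
grip_width: 0.0315
grip_force: 30.0
```

Emit:
step_arm:
  plan:
    - {"dx":0,"dy":0,"dz":-0.05,"rx":0,"ry":0,"rz":0,"claw":1}
    - {"dx":0,"dy":0,"dz":-0.15,"rx":0,"ry":0,"rz":0,"claw":1}
    - {"dx":0,"dy":0,"dz":-0.25,"rx":0,"ry":0,"rz":0,"claw":1}
    - {"dx":0,"dy":0,"dz":-0.25,"rx":0,"ry":0,"rz":0,"claw":1}
    - {"dx":0,"dy":0,"dz":-0.25,"rx":0,"ry":0,"rz":0,"claw":1}
    - {"dx":0,"dy":0,"dz":-0.25,"rx":0,"ry":0,"rz":0,"claw":1}
    - {"dx":0,"dy":0,"dz":-0.25,"rx":0,"ry":0,"rz":0,"claw":1}
    - {"dx":0,"dy":0,"dz":-0.1,"rx":0,"ry":0,"rz":0,"claw":1}
    - {"dx":0.1,"dy":-0.03,"dz":0,"rx":0,"ry":0,"rz":0,"claw":1}
    - {"dx":0.2,"dy":-0.05,"dz":0,"rx":0,"ry":0,"rz":0,"claw":1}

```text
time_s: 7.0
ee_pos: [0.6611, 0.0675, 0.2782]
eef_rot: [-3.14, 0.0, 1.569]
force: [0.5, 1.3, -2.0]
grip_width: 0.0312
grip_force: 30.0
```

Emit:
step_arm:
  plan:
    - {"dx":0.3,"dy":-0.08,"dz":0,"rx":0,"ry":0,"rz":0,"claw":1}
    - {"dx":0.3,"dy":-0.08,"dz":0,"rx":0,"ry":0,"rz":0,"claw":1}
    - {"dx":0.3,"dy":-0.08,"dz":0,"rx":0,"ry":0,"rz":0,"claw":1}
    - {"dx":0.3,"dy":-0.08,"dz":0,"rx":0,"ry":0,"rz":0,"claw":1}
    - {"dx":0.3,"dy":-0.08,"dz":0,"rx":0,"ry":0,"rz":0,"claw":1}
    - {"dx":0.3,"dy":-0.08,"dz":0,"rx":0,"ry":0,"rz":0,"claw":1}
    - {"dx":0.3,"dy":-0.08,"dz":0,"rx":0,"ry":0,"rz":0,"claw":1}
    - {"dx":0.3,"dy":-0.08,"dz":0,"rx":0,"ry":0,"rz":0,"claw":1}
    - {"dx":0.234,"dy":-0.047,"dz":0,"rx":0,"ry":0,"rz":0,"claw":1}
    - {"dx":0,"dy":0,"dz":0,"rx":0,"ry":0,"rz":0,"claw":1}

```text
time_s: 8.0
ee_pos: [0.591, 0.3342, 0.2774]
eef_rot: [-3.139, 0.001, 1.574]
force: [-0.4, -0.1, -2.8]
grip_width: 0.0312
grip_force: 30.0
```

Emit:
step_arm:
  plan:
    - {"dx":0,"dy":0,"dz":0.1,"rx":0,"ry":0,"rz":0,"claw":1}
    - {"dx":0,"dy":0,"dz":0.25,"rx":0,"ry":0,"rz":0,"claw":1}
    - {"dx":0,"dy":0,"dz":0.25,"rx":0,"ry":0,"rz":0,"claw":1}
    - {"dx":0,"dy":0,"dz":0.25,"rx":0,"ry":0,"rz":0,"claw":1}
    - {"dx":0,"dy":0,"dz":0.25,"rx":0,"ry":0,"rz":0,"claw":1}
    - {"dx":0,"dy":0,"dz":0.2,"rx":0,"ry":0,"rz":0,"claw":1}
    - {"dx":0,"dy":0,"dz":0.1,"rx":0,"ry":0,"rz":0,"claw":1}
    - {"dx":0,"dy":0,"dz":0,"rx":0,"ry":0,"rz":0,"claw":1}

```text
time_s: 8.8
ee_pos: [0.5923, 0.3301, 0.1374]
eef_rot: [-3.139, 0.001, 1.57]
force: [1.0, -0.7, -2.0]
grip_width: 0.0313
grip_force: 30.0
```

Emit:
step_arm:
  plan:
    - {"dx":0,"dy":0,"dz":0.05,"rx":0,"ry":0,"rz":0,"claw":1}
    - {"dx":0,"dy":0,"dz":0.03,"rx":0,"ry":0,"rz":0,"claw":1}
    - {"dx":0,"dy":0,"dz":0.01,"rx":0,"ry":0,"rz":0,"claw":1}
    - {"dx":0,"dy":0,"dz":0,"rx":0,"ry":0,"rz":0,"claw":1}
    - {"dx":0,"dy":0,"dz":0,"rx":0,"ry":0,"rz":0,"claw":1}

```text
time_s: 9.3
ee_pos: [0.593, 0.3311, 0.1308]
eef_rot: [3.141, -0.0, 1.571]
force: [0.6, 1.4, -1.4]
grip_width: 0.0313
grip_force: 30.0
```

Emit:
step_arm:
  plan:
    - {"dx":0,"dy":0,"dz":0.015,"rx":0,"ry":0,"rz":0,"claw":1}
    - {"dx":0,"dy":0,"dz":0.01,"rx":0,"ry":0,"rz":0,"claw":1}
    - {"dx":0,"dy":0,"dz":0,"rx":0,"ry":0,"rz":0,"claw":1}
    - {"dx":0,"dy":0,"dz":0,"rx":0,"ry":0,"rz":0,"claw":1}

```text
time_s: 9.7
ee_pos: [0.5928, 0.3311, 0.128]
eef_rot: [-3.142, 0.0, 1.571]
force: [-0.2, 0.4, -2.2]
grip_width: 0.0315
grip_force: 30.0
```

Emit:
step_arm:
  plan:
    - {"dx":0,"dy":0,"dz":0.008,"rx":0,"ry":0,"rz":0,"claw":1}
    - {"dx":0,"dy":0,"dz":0,"rx":0,"ry":0,"rz":0,"claw":1}
    - {"dx":0,"dy":0,"dz":0,"rx":0,"ry":0,"rz":0,"claw":0.62}
    - {"dx":0,"dy":0,"dz":0,"rx":0,"ry":0,"rz":0,"claw":0.55}
    - {"dx":0,"dy":0,"dz":0,"rx":0,"ry":0,"rz":0,"claw":0.45}
    - {"dx":0,"dy":0,"dz":0,"rx":0,"ry":0,"rz":0,"claw":0.45}

```text
time_s: 10.3
ee_pos: [0.5928, 0.3311, 0.1271]
eef_rot: [-3.141, 0.0, 1.571]
force: [0.3, -0.4, -0.0]
grip_width: 0.0516
grip_force: 0.0
```

Emit:
step_arm:
  plan:
    - {"dx":0,"dy":0,"dz":-0.1,"rx":0,"ry":0,"rz":0,"claw":0.45}
    - {"dx":0,"dy":0,"dz":-0.3,"rx":0,"ry":0,"rz":0,"claw":0.45}
    - {"dx":0,"dy":0,"dz":-0.3,"rx":0,"ry":0,"rz":0,"claw":0.45}
    - {"dx":0,"dy":0,"dz":-0.3,"rx":0,"ry":0,"rz":0,"claw":0.45}
    - {"dx":-0.1,"dy":-0.06,"dz":0,"rx":0,"ry":0,"rz":0,"claw":0.45}
    - {"dx":-0.3,"dy":-0.17,"dz":0,"rx":0,"ry":0,"rz":0,"claw":0.45}
    - {"dx":-0.35,"dy":-0.2,"dz":0,"rx":0,"ry":0,"rz":0,"claw":0.45}
    - {"dx":-0.35,"dy":-0.2,"dz":0,"rx":0,"ry":0,"rz":0,"claw":0.45}
    - {"dx":-0.35,"dy":-0.2,"dz":0,"rx":0,"ry":0,"rz":0,"claw":0.45}
    - {"dx":-0.35,"dy":-0.2,"dz":0,"rx":0,"ry":0,"rz":0,"claw":0.45}

```text
time_s: 11.3
ee_pos: [0.4889, 0.1499, 0.228]
eef_rot: [3.141, -0.0, 1.571]
force: [0.3, 0.1, 0.7]
grip_width: 0.0517
grip_force: 0.0
```

Emit:
step_arm:
  plan:
    - {"dx":-0.35,"dy":-0.2,"dz":0,"rx":0,"ry":0,"rz":0,"claw":0.45}
    - {"dx":-0.3,"dy":-0.2,"dz":0,"rx":0,"ry":0,"rz":0,"claw":0.45}
    - {"dx":-0.104,"dy":-0.065,"dz":0,"rx":0,"ry":0,"rz":0,"claw":0.45}
    - {"dx":0,"dy":0,"dz":0,"rx":0,"ry":0,"rz":0,"claw":0.45}
    - {"dx":0,"dy":0,"dz":0.2,"rx":0,"ry":0,"rz":0,"claw":0.45}
    - {"dx":0,"dy":0,"dz":0.2,"rx":0,"ry":0,"rz":0,"claw":0.45}
    - {"dx":0,"dy":0,"dz":0.2,"rx":0,"ry":0,"rz":0,"claw":0.45}
    - {"dx":0,"dy":0,"dz":0.2,"rx":0,"ry":0,"rz":0,"claw":0.45}
    - {"dx":0,"dy":0,"dz":0,"rx":0,"ry":0,"rz":0,"claw":0.45}
    - {"dx":0,"dy":0,"dz":0,"rx":0,"ry":0,"rz":0,"claw":0.45}

```text
time_s: 12.3
ee_pos: [0.444, 0.0764, 0.1477]
eef_rot: [-3.142, -0.0, 1.571]
force: [0.1, 0.0, 0.5]
grip_width: 0.0518
grip_force: 0.0
```

Emit:
step_arm:
  plan:
    - {"dx":-0.007,"dy":-0.006,"dz":0.15,"rx":0,"ry":0,"rz":0,"claw":0.45}
    - {"dx":0,"dy":0,"dz":0.15,"rx":0,"ry":0,"rz":0,"claw":0.45}
    - {"dx":0,"dy":0,"dz":0.067,"rx":0,"ry":0,"rz":0,"claw":0.45}
    - {"dx":0,"dy":0,"dz":0,"rx":0,"ry":0,"rz":0,"claw":0.55}
    - {"dx":0,"dy":0,"dz":0,"rx":0,"ry":0,"rz":0,"claw":0.66}
    - {"dx":0,"dy":0,"dz":0,"rx":0,"ry":0,"rz":0,"claw":0.7}
    - {"dx":0,"dy":0,"dz":0,"rx":0,"ry":0,"rz":0,"claw":0.73}
    - {"dx":0,"dy":0,"dz":0,"rx":0,"ry":0,"rz":0,"claw":0.8}
    - {"dx":0,"dy":0,"dz":0,"rx":0,"ry":0,"rz":0,"claw":1}
    - {"dx":0,"dy":0,"dz":0,"rx":0,"ry":0,"rz":0,"claw":1}

```text
time_s: 13.3
ee_pos: [0.4432, 0.075, 0.111]
eef_rot: [3.14, -0.0, 1.571]
force: [0.6, 0.4, 6.5]
grip_width: 0.0255
grip_force: 30.0
```

Emit:
step_arm:
  plan:
    - {"dx":0,"dy":0,"dz":0,"rx":0,"ry":0,"rz":0,"claw":1}
    - {"dx":0,"dy":0,"dz":0,"rx":0,"ry":0,"rz":0,"claw":1}

```text
time_s: 13.5
ee_pos: [0.4432, 0.075, 0.111]
eef_rot: [3.14, -0.0, 1.571]
force: [1.3, 1.1, 6.7]
grip_width: 0.0261
grip_force: 30.0
```

Emit:
step_arm:
  plan:
    - {"dx":0,"dy":0,"dz":-0.05,"rx":0,"ry":0,"rz":0,"claw":1}
    - {"dx":0,"dy":0,"dz":-0.15,"rx":0,"ry":0,"rz":0,"claw":1}
    - {"dx":0,"dy":0,"dz":-0.25,"rx":0,"ry":0,"rz":0,"claw":1}
    - {"dx":0,"dy":0,"dz":-0.3,"rx":0,"ry":0,"rz":0,"claw":1}
    - {"dx":0,"dy":0,"dz":-0.3,"rx":0,"ry":0,"rz":0,"claw":1}
    - {"dx":0,"dy":0,"dz":-0.3,"rx":0,"ry":0,"rz":0,"claw":1}
    - {"dx":0,"dy":0,"dz":-0.25,"rx":0,"ry":0,"rz":0,"claw":1}
    - {"dx":0,"dy":0,"dz":-0.1,"rx":0,"ry":0,"rz":0,"claw":1}
    - {"dx":0.1,"dy":0.02,"dz":0,"rx":0,"ry":0,"rz":0,"claw":1}
    - {"dx":0.2,"dy":0.05,"dz":0,"rx":0,"ry":0,"rz":0,"claw":1}

```text
time_s: 14.5
ee_pos: [0.4495, 0.1051, 0.2793]
eef_rot: [-3.14, 0.0, 1.569]
force: [-0.4, -0.0, -1.5]
grip_width: 0.0256
grip_force: 30.0
```

Emit:
step_arm:
  plan:
    - {"dx":0.3,"dy":0.07,"dz":0,"rx":0,"ry":0,"rz":0,"claw":1}
    - {"dx":0.3,"dy":0.07,"dz":0,"rx":0,"ry":0,"rz":0,"claw":1}
    - {"dx":0.3,"dy":0.07,"dz":0,"rx":0,"ry":0,"rz":0,"claw":1}
    - {"dx":0.3,"dy":0.07,"dz":0,"rx":0,"ry":0,"rz":0,"claw":1}
    - {"dx":0.3,"dy":0.07,"dz":0,"rx":0,"ry":0,"rz":0,"claw":1}
    - {"dx":0.3,"dy":0.07,"dz":0,"rx":0,"ry":0,"rz":0,"claw":1}
    - {"dx":0.3,"dy":0.07,"dz":0,"rx":0,"ry":0,"rz":0,"claw":1}
    - {"dx":0.21,"dy":0.038,"dz":0,"rx":0,"ry":0,"rz":0,"claw":1}
    - {"dx":0,"dy":0,"dz":0,"rx":0,"ry":0,"rz":0,"claw":1}
    - {"dx":0,"dy":0,"dz":0,"rx":0,"ry":0,"rz":0,"claw":1}

```text
time_s: 15.5
ee_pos: [0.502, 0.3362, 0.2785]
eef_rot: [-3.139, 0.002, 1.572]
force: [0.7, -0.5, -1.6]
grip_width: 0.0253
grip_force: 30.0
```

Emit:
step_arm:
  plan:
    - {"dx":0,"dy":0,"dz":0.1,"rx":0,"ry":0,"rz":0,"claw":1}
    - {"dx":0,"dy":0,"dz":0.3,"rx":0,"ry":0,"rz":0,"claw":1}
    - {"dx":0,"dy":0,"dz":0.3,"rx":0,"ry":0,"rz":0,"claw":1}
    - {"dx":0,"dy":0,"dz":0.3,"rx":0,"ry":0,"rz":0,"claw":1}
    - {"dx":0,"dy":0,"dz":0.3,"rx":0,"ry":0,"rz":0,"claw":1}
    - {"dx":0,"dy":0,"dz":0.2,"rx":0,"ry":0,"rz":0,"claw":1}
    - {"dx":0,"dy":0,"dz":0.1,"rx":0,"ry":0,"rz":0,"claw":1}
    - {"dx":0,"dy":0,"dz":0.05,"rx":0,"ry":0,"rz":0,"claw":1}
    - {"dx":0,"dy":0,"dz":0,"rx":0,"ry":0,"rz":0,"claw":1}
    - {"dx":0,"dy":0,"dz":0,"rx":0,"ry":0,"rz":0,"claw":1}

```text
time_s: 16.5
ee_pos: [0.503, 0.3361, 0.1165]
eef_rot: [3.14, -0.001, 1.571]
force: [0.7, -0.2, -2.1]
grip_width: 0.0254
grip_force: 30.0
```

Emit:
step_arm:
  plan:
    - {"dx":0,"dy":0,"dz":0.015,"rx":0,"ry":0,"rz":0,"claw":1}
    - {"dx":0,"dy":0,"dz":0.01,"rx":0,"ry":0,"rz":0,"claw":1}
    - {"dx":0,"dy":0,"dz":0,"rx":0,"ry":0,"rz":0,"claw":1}

```text
time_s: 16.8
ee_pos: [0.503, 0.3362, 0.114]
eef_rot: [3.14, -0.001, 1.571]
force: [-0.2, -0.0, 5.9]
grip_width: 0.0252
grip_force: 30.0
```

Emit:
step_arm:
  plan:
    - {"dx":0,"dy":0,"dz":0,"rx":0,"ry":0,"rz":0,"claw":0.68}
    - {"dx":0,"dy":0,"dz":0,"rx":0,"ry":0,"rz":0,"claw":0.6}
    - {"dx":0,"dy":0,"dz":0,"rx":0,"ry":0,"rz":0,"claw":0.5}
    - {"dx":0,"dy":0,"dz":0,"rx":0,"ry":0,"rz":0,"claw":0.5}
    - {"dx":0,"dy":0,"dz":-0.1,"rx":0,"ry":0,"rz":0,"claw":0.5}
    - {"dx":0,"dy":0,"dz":-0.4,"rx":0,"ry":0,"rz":0,"claw":0.5}
    - {"dx":0,"dy":0,"dz":-0.4,"rx":0,"ry":0,"rz":0,"claw":0.5}
    - {"dx":0,"dy":0,"dz":-0.3,"rx":0,"ry":0,"rz":0,"claw":0.5}
    - {"dx":-0.1,"dy":-0.02,"dz":0,"rx":0,"ry":0,"rz":0,"claw":0.5}
    - {"dx":-0.23,"dy":-0.05,"dz":0,"rx":0,"ry":0,"rz":0,"claw":0.5}

```text
time_s: 17.8
ee_pos: [0.4954, 0.3033, 0.2335]
eef_rot: [3.141, -0.001, 1.572]
force: [0.7, -0.8, -0.2]
grip_width: 0.0473
grip_force: 0.0
```

Emit:
step_arm:
  plan:
    - {"dx":-0.4,"dy":-0.07,"dz":0,"rx":0,"ry":0,"rz":0,"claw":0.55}
    - {"dx":-0.4,"dy":-0.07,"dz":0,"rx":0,"ry":0,"rz":0,"claw":0.55}
    - {"dx":-0.4,"dy":-0.07,"dz":0,"rx":0,"ry":0,"rz":0,"claw":0.55}
    - {"dx":-0.4,"dy":-0.07,"dz":0,"rx":0,"ry":0,"rz":0,"claw":0.55}
    - {"dx":-0.4,"dy":-0.07,"dz":0,"rx":0,"ry":0,"rz":0,"claw":0.55}
    - {"dx":-0.4,"dy":-0.07,"dz":0,"rx":0,"ry":0,"rz":0,"claw":0.55}
    - {"dx":-0.4,"dy":-0.07,"dz":0,"rx":0,"ry":0,"rz":0,"claw":0.55}
    - {"dx":-0.3,"dy":-0.05,"dz":0,"rx":0,"ry":0,"rz":0,"claw":0.55}
    - {"dx":-0.1,"dy":-0.03,"dz":0,"rx":0,"ry":0,"rz":-0.022,"claw":0.55}
    - {"dx":0,"dy":0,"dz":0,"rx":0,"ry":0,"rz":0,"claw":0.55}

```text
time_s: 18.8
ee_pos: [0.438, -0.0182, 0.2328]
eef_rot: [-3.141, 0.0, 1.604]
force: [0.2, 0.2, 0.4]
grip_width: 0.0423
grip_force: 0.0
```

Emit:
step_arm:
  plan:
    - {"dx":0,"dy":0,"dz":0.25,"rx":0,"ry":0,"rz":0,"claw":0.55}
    - {"dx":0,"dy":0,"dz":0.25,"rx":0,"ry":0,"rz":0,"claw":0.55}
    - {"dx":0,"dy":0,"dz":0,"rx":0,"ry":0,"rz":0,"claw":0.55}
    - {"dx":0,"dy":0,"dz":0,"rx":0,"ry":0,"rz":0,"claw":0.55}

```text
time_s: 19.2
ee_pos: [0.4386, -0.0165, 0.1835]
eef_rot: [-3.141, -0.0, 1.605]
force: [-0.2, -0.1, 0.9]
grip_width: 0.0427
grip_force: 0.0
```

Emit:
step_arm:
  plan:
    - {"dx":0,"dy":0.004,"dz":0.2,"rx":0,"ry":0,"rz":0,"claw":0.55}
    - {"dx":0,"dy":0,"dz":0.2,"rx":0,"ry":0,"rz":0,"claw":0.55}
    - {"dx":0,"dy":0,"dz":0.105,"rx":0,"ry":0,"rz":0,"claw":0.55}
    - {"dx":0,"dy":0,"dz":0,"rx":0,"ry":0,"rz":0,"claw":0.6}
    - {"dx":0,"dy":0,"dz":0,"rx":0,"ry":0,"rz":0,"claw":0.7}
    - {"dx":0,"dy":0,"dz":0,"rx":0,"ry":0,"rz":0,"claw":0.8}
    - {"dx":0,"dy":0,"dz":0,"rx":0,"ry":0,"rz":0,"claw":0.85}
    - {"dx":0,"dy":0,"dz":0,"rx":0,"ry":0,"rz":0,"claw":0.88}
    - {"dx":0,"dy":0,"dz":0,"rx":0,"ry":0,"rz":0,"claw":1}
    - {"dx":0,"dy":0,"dz":0,"rx":0,"ry":0,"rz":0,"claw":1}

```text
time_s: 20.2
ee_pos: [0.4393, -0.017, 0.1329]
eef_rot: [3.141, 0.0, 1.605]
force: [1.2, 0.1, 3.9]
grip_width: 0.0116
grip_force: 30.0
```

Emit:
step_arm:
  plan:
    - {"dx":0,"dy":0,"dz":0,"rx":0,"ry":0,"rz":0,"claw":1}
    - {"dx":0,"dy":0,"dz":0,"rx":0,"ry":0,"rz":0,"claw":1}

```text
time_s: 20.4
ee_pos: [0.4393, -0.0171, 0.1329]
eef_rot: [3.14, 0.0, 1.605]
force: [0.7, 0.6, 5.6]
grip_width: 0.0114
grip_force: 30.0
```

Emit:
step_arm:
  plan:
    - {"dx":0,"dy":0,"dz":-0.05,"rx":0,"ry":0,"rz":0,"claw":1}
    - {"dx":0,"dy":0,"dz":-0.15,"rx":0,"ry":0,"rz":0,"claw":1}
    - {"dx":0,"dy":0,"dz":-0.25,"rx":0,"ry":0,"rz":0,"claw":1}
    - {"dx":0,"dy":0,"dz":-0.3,"rx":0,"ry":0,"rz":0,"claw":1}
    - {"dx":0,"dy":0,"dz":-0.3,"rx":0,"ry":0,"rz":0,"claw":1}
    - {"dx":0,"dy":0,"dz":-0.3,"rx":0,"ry":0,"rz":0,"claw":1}
    - {"dx":0,"dy":0,"dz":-0.2,"rx":0,"ry":0,"rz":0,"claw":1}
    - {"dx":0,"dy":0,"dz":-0.1,"rx":0,"ry":0,"rz":0,"claw":1}
    - {"dx":0.1,"dy":-0.01,"dz":0,"rx":0,"ry":0,"rz":0,"claw":1}
    - {"dx":0.25,"dy":-0.01,"dz":0,"rx":0,"ry":0,"rz":0,"claw":1}

```text
time_s: 21.4
ee_pos: [0.4353, 0.0179, 0.2962]
eef_rot: [-3.14, 0.0, 1.603]
force: [0.3, 0.5, -1.8]
grip_width: 0.0116
grip_force: 30.0
```

Emit:
step_arm:
  plan:
    - {"dx":0.35,"dy":-0.01,"dz":0,"rx":0,"ry":0,"rz":0,"claw":1}
    - {"dx":0.35,"dy":-0.01,"dz":0,"rx":0,"ry":0,"rz":0,"claw":1}
    - {"dx":0.35,"dy":-0.02,"dz":0,"rx":0,"ry":0,"rz":0,"claw":1}
    - {"dx":0.35,"dy":-0.02,"dz":0,"rx":0,"ry":0,"rz":0,"claw":1}
    - {"dx":0.35,"dy":-0.02,"dz":0,"rx":0,"ry":0,"rz":0,"claw":1}
    - {"dx":0.35,"dy":-0.02,"dz":0,"rx":0,"ry":0,"rz":0,"claw":1}
    - {"dx":0.35,"dy":-0.01,"dz":0,"rx":0,"ry":0,"rz":0,"claw":1}
    - {"dx":0.35,"dy":-0.01,"dz":0,"rx":0,"ry":0,"rz":0,"claw":1}
    - {"dx":0.3,"dy":0,"dz":0,"rx":0,"ry":0,"rz":0,"claw":1}
    - {"dx":0.137,"dy":0,"dz":0,"rx":0,"ry":0,"rz":0,"claw":1}

```text
time_s: 22.4
ee_pos: [0.4113, 0.3432, 0.2954]
eef_rot: [-3.139, 0.001, 1.607]
force: [-0.4, -0.3, -2.6]
grip_width: 0.0117
grip_force: 30.0
```

Emit:
step_arm:
  plan:
    - {"dx":0,"dy":0,"dz":0,"rx":0,"ry":0,"rz":0,"claw":1}
    - {"dx":0,"dy":0,"dz":0.1,"rx":0,"ry":0,"rz":0,"claw":1}
    - {"dx":0,"dy":0,"dz":0.3,"rx":0,"ry":0,"rz":0,"claw":1}
    - {"dx":0,"dy":0,"dz":0.3,"rx":0,"ry":0,"rz":0,"claw":1}
    - {"dx":0,"dy":0,"dz":0.3,"rx":0,"ry":0,"rz":0,"claw":1}
    - {"dx":0,"dy":0,"dz":0.25,"rx":0,"ry":0,"rz":0,"claw":1}
    - {"dx":0,"dy":0,"dz":0.2,"rx":0,"ry":0,"rz":0,"claw":1}
    - {"dx":0,"dy":0,"dz":0.1,"rx":0,"ry":0,"rz":0,"claw":1}
    - {"dx":0,"dy":0,"dz":0.05,"rx":0,"ry":0,"rz":0,"claw":1}
    - {"dx":0,"dy":0,"dz":0,"rx":0,"ry":0,"rz":0,"claw":1}

```text
time_s: 23.4
ee_pos: [0.4127, 0.3405, 0.1374]
eef_rot: [-3.142, 0.0, 1.605]
force: [0.7, 0.0, -2.5]
grip_width: 0.0121
grip_force: 30.0
```

Emit:
step_arm:
  plan:
    - {"dx":0,"dy":0,"dz":0.015,"rx":0,"ry":0,"rz":0,"claw":1}
    - {"dx":0,"dy":0,"dz":0.005,"rx":0,"ry":0,"rz":0,"claw":1}
    - {"dx":0,"dy":0,"dz":0,"rx":0,"ry":0,"rz":0,"claw":1}

```text
time_s: 23.7
ee_pos: [0.4128, 0.3411, 0.136]
eef_rot: [3.141, -0.001, 1.605]
force: [0.1, -0.8, -2.2]
grip_width: 0.012
grip_force: 30.0
```

Emit:
step_arm:
  plan:
    - {"dx":0,"dy":0,"dz":0,"rx":0,"ry":0,"rz":0,"claw":0.82}
    - {"dx":0,"dy":0,"dz":0,"rx":0,"ry":0,"rz":0,"claw":0.75}
    - {"dx":0,"dy":0,"dz":0,"rx":0,"ry":0,"rz":0,"claw":0.6}
    - {"dx":0,"dy":0,"dz":0,"rx":0,"ry":0,"rz":0,"claw":0.6}
    - {"dx":0,"dy":0,"dz":-0.1,"rx":0,"ry":0,"rz":0,"claw":0.6}
    - {"dx":0,"dy":0,"dz":-0.3,"rx":0,"ry":0,"rz":0,"claw":0.6}
    - {"dx":0,"dy":0,"dz":-0.4,"rx":0,"ry":0,"rz":0,"claw":0.6}
    - {"dx":0,"dy":0,"dz":-0.1,"rx":0,"ry":0,"rz":0,"claw":0.6}
    - {"dx":0,"dy":0,"dz":0,"rx":0,"ry":0,"rz":0.05,"claw":0.35}
    - {"dx":0,"dy":0,"dz":0,"rx":0,"ry":0,"rz":0.05,"claw":0.35}

```text
time_s: 24.7
ee_pos: [0.4126, 0.341, 0.2261]
eef_rot: [3.141, -0.001, 1.445]
force: [0.4, 0.1, -0.7]
grip_width: 0.0499
grip_force: 0.0
```

Emit:
step_arm:
  plan:
    - {"dx":0,"dy":0,"dz":0,"rx":0,"ry":0,"rz":0.095,"claw":0.35}
    - {"dx":0,"dy":0,"dz":0,"rx":0,"ry":0,"rz":0.095,"claw":0.35}
    - {"dx":0,"dy":0,"dz":0,"rx":0,"ry":0,"rz":0.095,"claw":0.35}
    - {"dx":0,"dy":0,"dz":0,"rx":0,"ry":0,"rz":0.095,"claw":0.35}
    - {"dx":0,"dy":0,"dz":0,"rx":0,"ry":0,"rz":0.095,"claw":0.35}
    - {"dx":0,"dy":0,"dz":0,"rx":0,"ry":0,"rz":0.095,"claw":0.35}
    - {"dx":0,"dy":0,"dz":0,"rx":0,"ry":0,"rz":0.095,"claw":0.35}
    - {"dx":0,"dy":0,"dz":0,"rx":0,"ry":0,"rz":0.095,"claw":0.35}
    - {"dx":0,"dy":0,"dz":0,"rx":0,"ry":0,"rz":0.095,"claw":0.35}
    - {"dx":0,"dy":0,"dz":0,"rx":0,"ry":0,"rz":0.095,"claw":0.35}

```text
time_s: 25.7
ee_pos: [0.4125, 0.341, 0.2256]
eef_rot: [3.142, 0.0, -0.05]
force: [0.3, -0.4, -0.0]
grip_width: 0.0611
grip_force: 0.0
```

```bash
python3 - <<'E'
from look import *
o=telemetry.get_obs(); print(o['ee_pos'],o['eef_rot'],o['qpos'])
c=viewer.camera('top'); save(c,'top1',None,1.5)
W=world(c); np.savez('top1.npz',W=W)
c=viewer.camera('side'); save(c,'side1',None,1.5); np.savez('side1.npz',W=world(c))
E
```

```text
[0.41251434 0.34095325 0.22558305] [ 3.14156559e+00  3.40092084e-05 -5.02146035e-02] [6.22264844e-01 2.64408200e-01 1.55898238e+00 1.41460174e-08
 1.31824554e+00 2.24327577e+00]
```

View pics/side1.png

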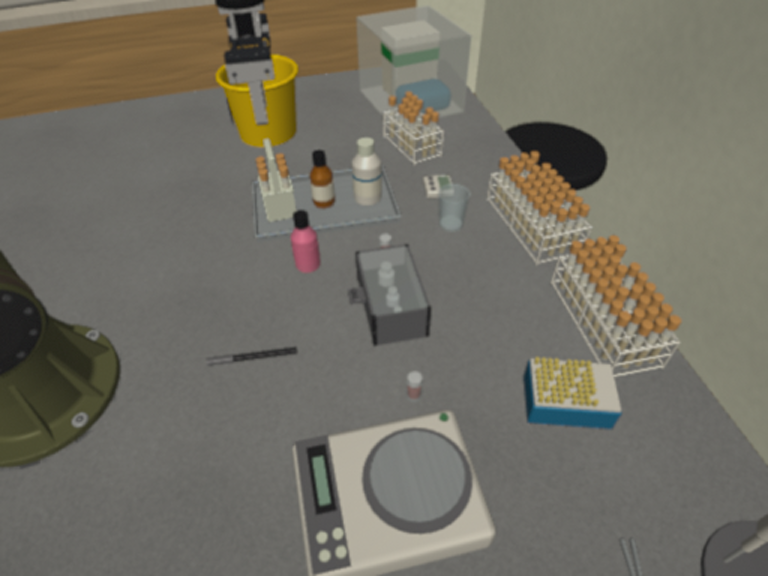

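All three are upright on the tray: rack at (275,190), amber at (321,180), white at (366,175). Next is the lid tab.

Emit:
step_arm:
  plan:
    - {"dx":0.05,"dy":0.1,"dz":0,"rx":0,"ry":0,"rz":0,"claw":0.35}
    - {"dx":0.1,"dy":0.3,"dz":0,"rx":0,"ry":0,"rz":0,"claw":0.35}
    - {"dx":0.13,"dy":0.38,"dz":0,"rx":0,"ry":0,"rz":0,"claw":0.35}
    - {"dx":0.13,"dy":0.38,"dz":0,"rx":0,"ry":0,"rz":0,"claw":0.35}
    - {"dx":0.13,"dy":0.38,"dz":0,"rx":0,"ry":0,"rz":0,"claw":0.35}
    - {"dx":0.13,"dy":0.38,"dz":0,"rx":0,"ry":0,"rz":0,"claw":0.35}
    - {"dx":0.13,"dy":0.38,"dz":0,"rx":0,"ry":0,"rz":0,"claw":0.35}
    - {"dx":0.13,"dy":0.38,"dz":0,"rx":0,"ry":0,"rz":0,"claw":0.35}
    - {"dx":0.1,"dy":0.3,"dz":0,"rx":0,"ry":0,"rz":0,"claw":0.35}
    - {"dx":0.03,"dy":0.098,"dz":0,"rx":0,"ry":0,"rz":0,"claw":0.35}

```text
time_s: 26.8
ee_pos: [0.5052, 0.0259, 0.2254]
eef_rot: [3.141, 0.0, -0.043]
force: [-1.1, 0.7, -0.1]
grip_width: 0.061
grip_force: 0.0
```

Emit:
step_arm:
  plan:
    - {"dx":0,"dy":0,"dz":0,"rx":0,"ry":0,"rz":0,"claw":0.35}
    - {"dx":0,"dy":0,"dz":0.3,"rx":0,"ry":0,"rz":0,"claw":0.35}
    - {"dx":0,"dy":0,"dz":0.4,"rx":0,"ry":0,"rz":0,"claw":0.35}
    - {"dx":0,"dy":0,"dz":0.4,"rx":0,"ry":0,"rz":0,"claw":0.35}
    - {"dx":0,"dy":0,"dz":0.3,"rx":0,"ry":0,"rz":0,"claw":0.35}
    - {"dx":0,"dy":0,"dz":0.2,"rx":0,"ry":0,"rz":0,"claw":0.35}
    - {"dx":0,"dy":0,"dz":0.1,"rx":0,"ry":0,"rz":0,"claw":0.35}
    - {"dx":0,"dy":0,"dz":0.06,"rx":0,"ry":0,"rz":0,"claw":0.35}
    - {"dx":0,"dy":0,"dz":0,"rx":0,"ry":0,"rz":0,"claw":0.35}
    - {"dx":0,"dy":0,"dz":0,"rx":0,"ry":0,"rz":0,"claw":0.5}

```text
time_s: 27.8
ee_pos: [0.5054, 0.0291, 0.0504]
eef_rot: [-3.142, -0.001, -0.043]
force: [0.7, 1.0, -0.0]
grip_width: 0.0562
grip_force: 0.0
```

Emit:
step_arm:
  plan:
    - {"dx":0,"dy":0,"dz":0,"rx":0,"ry":0,"rz":0,"claw":0.55}
    - {"dx":0,"dy":0,"dz":0,"rx":0,"ry":0,"rz":0,"claw":0.6}
    - {"dx":0,"dy":0,"dz":0,"rx":0,"ry":0,"rz":0,"claw":0.62}
    - {"dx":0,"dy":0,"dz":0,"rx":0,"ry":0,"rz":0,"claw":0.62}
    - {"dx":0,"dy":0,"dz":0,"rx":0,"ry":0,"rz":0,"claw":0.62}
  grip_force: 5

```text
time_s: 28.3
ee_pos: [0.505, 0.0288, 0.0495]
eef_rot: [-3.142, -0.0, -0.044]
force: [0.5, -1.0, -0.5]
grip_width: 0.0356
grip_force: 0.0
```

Emit:
step_arm:
  plan:
    - {"dx":-0.03,"dy":0,"dz":0,"rx":0,"ry":0,"rz":0,"claw":0.65}
    - {"dx":0,"dy":0,"dz":0,"rx":0,"ry":0,"rz":0,"claw":0.67}
    - {"dx":0,"dy":0,"dz":0,"rx":0,"ry":0,"rz":0,"claw":0.69}
    - {"dx":0,"dy":0,"dz":0,"rx":0,"ry":0,"rz":0,"claw":0.72}
    - {"dx":0,"dy":0,"dz":0,"rx":0,"ry":0,"rz":0,"claw":0.75}
    - {"dx":0,"dy":0,"dz":0,"rx":0,"ry":0,"rz":0,"claw":0.75}
  grip_force: 5

```text
time_s: 28.9
ee_pos: [0.5019, 0.0284, 0.0494]
eef_rot: [3.141, 0.0, -0.044]
force: [-1.3, -4.9, 0.8]
grip_width: 0.028
grip_force: 5.0
```

Emit:
step_arm:
  plan:
    - {"dx":0,"dy":0.01,"dz":0,"rx":0,"ry":0,"rz":0,"claw":1}
    - {"dx":0,"dy":0,"dz":0,"rx":0,"ry":0,"rz":0,"claw":1}
    - {"dx":0,"dy":0,"dz":0,"rx":0,"ry":0,"rz":0,"claw":1}
  grip_force: 8

```text
time_s: 29.2
ee_pos: [0.5019, 0.0282, 0.0495]
eef_rot: [-3.141, 0.0, -0.044]
force: [-0.7, 4.8, 1.2]
grip_width: 0.0278
grip_force: 8.0
```

Emit:
step_arm:
  plan:
    - {"dx":0.011,"dy":0,"dz":-0.105,"rx":0,"ry":0,"rz":0,"claw":1}
    - {"dx":0.027,"dy":0,"dz":-0.102,"rx":0,"ry":0,"rz":0,"claw":1}
    - {"dx":0.027,"dy":0,"dz":-0.102,"rx":0,"ry":0,"rz":0,"claw":1}
    - {"dx":0.047,"dy":0,"dz":-0.095,"rx":0,"ry":0,"rz":0,"claw":1}
    - {"dx":0.047,"dy":0,"dz":-0.095,"rx":0,"ry":0,"rz":0,"claw":1}
    - {"dx":0,"dy":0,"dz":0,"rx":0,"ry":0,"rz":0,"claw":1}
  grip_force: 10

```text
time_s: 29.8
ee_pos: [0.5187, 0.0275, 0.101]
eef_rot: [-3.141, -0.002, -0.044]
force: [-2.2, 5.1, 0.4]
grip_width: 0.0275
grip_force: 10.0
```

```bash
python3 - <<'E'
from look import *
c=viewer.camera('side'); save(c,'side2',(180,120,330,240),4)
E
```

```text
(no output)
```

View pics/side2.png

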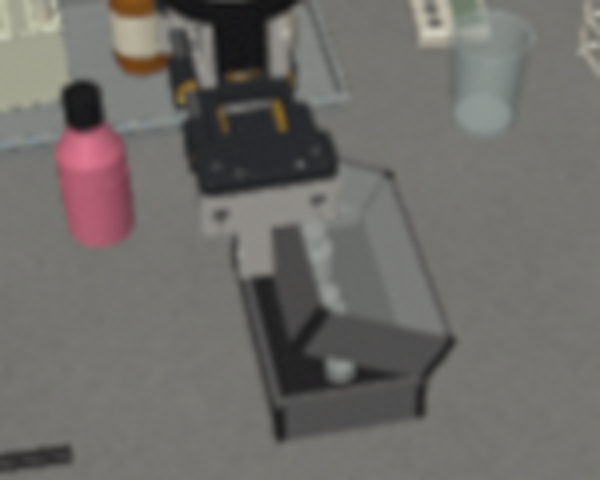

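The crop shows the tab held at about (255,250) and the lid up about 0.5 rad. I carry on along the arc.

Emit:
step_arm:
  plan:
    - {"dx":0.065,"dy":0,"dz":-0.084,"rx":0,"ry":0,"rz":0,"claw":1}
    - {"dx":0.065,"dy":0,"dz":-0.084,"rx":0,"ry":0,"rz":0,"claw":1}
    - {"dx":0.08,"dy":0,"dz":-0.069,"rx":0,"ry":0,"rz":0,"claw":1}
    - {"dx":0.08,"dy":0,"dz":-0.069,"rx":0,"ry":0,"rz":0,"claw":1}
    - {"dx":0.092,"dy":0,"dz":-0.052,"rx":0,"ry":0,"rz":0,"claw":1}
    - {"dx":0.092,"dy":0,"dz":-0.052,"rx":0,"ry":0,"rz":0,"claw":1}
    - {"dx":0.101,"dy":0,"dz":-0.033,"rx":0,"ry":0,"rz":0,"claw":1}
    - {"dx":0.101,"dy":0,"dz":-0.033,"rx":0,"ry":0,"rz":0,"claw":1}
    - {"dx":0.105,"dy":0,"dz":-0.012,"rx":0,"ry":0,"rz":0,"claw":1}
    - {"dx":0.105,"dy":0,"dz":-0.012,"rx":0,"ry":0,"rz":0,"claw":1}

```text
time_s: 30.85
ee_pos: [0.6071, 0.0232, 0.1501]
eef_rot: [3.141, -0.001, -0.044]
force: [-0.0, 2.5, -2.1]
grip_width: 0.0279
grip_force: 10.0
```

Emit:
step_arm:
  plan:
    - {"dx":0.105,"dy":0,"dz":0.009,"rx":0,"ry":0,"rz":0,"claw":1}
    - {"dx":0.105,"dy":0,"dz":0.009,"rx":0,"ry":0,"rz":0,"claw":1}
    - {"dx":0.101,"dy":0,"dz":0.03,"rx":0,"ry":0,"rz":0,"claw":1}
    - {"dx":0.101,"dy":0,"dz":0.03,"rx":0,"ry":0,"rz":0,"claw":1}
    - {"dx":0.094,"dy":0,"dz":0.049,"rx":0,"ry":0,"rz":0,"claw":1}
    - {"dx":0.094,"dy":0,"dz":0.049,"rx":0,"ry":0,"rz":0,"claw":1}
    - {"dx":0,"dy":0,"dz":0,"rx":0,"ry":0,"rz":0,"claw":1}
    - {"dx":0,"dy":0,"dz":0,"rx":0,"ry":0,"rz":0,"claw":1}

```text
time_s: 31.65
ee_pos: [0.6673, 0.0203, 0.1322]
eef_rot: [3.141, -0.002, -0.044]
force: [3.7, -0.2, 5.4]
grip_width: 0.0277
grip_force: 10.0
```

Emit:
step_arm:
  plan:
    - {"dx":0,"dy":0,"dz":0,"rx":0,"ry":0,"rz":0,"claw":0.65}
    - {"dx":0,"dy":0,"dz":0,"rx":0,"ry":0,"rz":0,"claw":0.45}
    - {"dx":0,"dy":0,"dz":0,"rx":0,"ry":0,"rz":0,"claw":0.45}
    - {"dx":0,"dy":0,"dz":-0.1,"rx":0,"ry":0,"rz":0,"claw":0.45}
    - {"dx":0,"dy":0,"dz":-0.4,"rx":0,"ry":0,"rz":0,"claw":0.45}
    - {"dx":-0.2,"dy":0,"dz":-0.4,"rx":0,"ry":0,"rz":0,"claw":0.45}
    - {"dx":-0.3,"dy":0,"dz":-0.2,"rx":0,"ry":0,"rz":0,"claw":0.45}
    - {"dx":-0.4,"dy":0,"dz":0,"rx":0,"ry":0,"rz":-0.02,"claw":0.45}
    - {"dx":-0.4,"dy":0,"dz":0,"rx":0,"ry":0,"rz":-0.03,"claw":0.45}
    - {"dx":-0.4,"dy":0,"dz":0,"rx":0,"ry":0,"rz":-0.05,"claw":0.45}

```text
time_s: 32.65
ee_pos: [0.4946, 0.0239, 0.2424]
eef_rot: [3.141, -0.001, 0.115]
force: [0.2, -0.2, 0.4]
grip_width: 0.0515
grip_force: 0.0
```

Emit:
step_arm:
  plan:
    - {"dx":-0.2,"dy":0,"dz":0,"rx":0,"ry":0,"rz":-0.09,"claw":0.5}
    - {"dx":0,"dy":0,"dz":0,"rx":0,"ry":0,"rz":-0.09,"claw":0.5}
    - {"dx":0,"dy":0,"dz":0,"rx":0,"ry":0,"rz":-0.09,"claw":0.5}
    - {"dx":0,"dy":0,"dz":0,"rx":0,"ry":0,"rz":-0.09,"claw":0.5}
    - {"dx":0,"dy":0,"dz":0,"rx":0,"ry":0,"rz":-0.09,"claw":0.5}
    - {"dx":0,"dy":0,"dz":0,"rx":0,"ry":0,"rz":-0.09,"claw":0.5}
    - {"dx":0,"dy":0,"dz":0,"rx":0,"ry":0,"rz":-0.09,"claw":0.5}
    - {"dx":0,"dy":0,"dz":0,"rx":0,"ry":0,"rz":-0.09,"claw":0.5}
    - {"dx":0,"dy":0,"dz":0,"rx":0,"ry":0,"rz":-0.09,"claw":0.5}
    - {"dx":0,"dy":0,"dz":0,"rx":0,"ry":0,"rz":-0.09,"claw":0.5}

```text
time_s: 33.65
ee_pos: [0.4764, 0.0215, 0.2426]
eef_rot: [3.141, 0.0, 1.533]
force: [-0.4, 0.4, -0.4]
grip_width: 0.0471
grip_force: 0.0
```

```bash
python3 - <<'E'
from look import *
o=telemetry.get_obs(); print(o['ee_pos'],o['eef_rot'])
for n in ('top','side'):
    c=viewer.camera(n); save(c,n+'3',(150,110,310,240),4)
    W=world(c)
    with np.errstate(all='ignore'):
        for nm,b in (('weight knob',(.53,.6,.04,.095,.053,.066)),('lid tab end',(.64,.75,-.02,.08,.09,.14))):
            p=W[(W[...,0]>b[0])&(W[...,0]<b[1])&(W[...,1]>b[2])&(W[...,1]<b[3])&(W[...,2]>b[4])&(W[...,2]<b[5])]
            if len(p)>3: print(n,nm,len(p),((p.min(0)+p.max(0))/2).round(4),p.mean(0).round(4),np.ptp(p,0).round(3), p[:,2].max())
E
```

```text
[0.47640486 0.02154056 0.24255812] [3.14091719e+00 5.08656722e-05 1.53263913e+00]
top lid tab end 303 [0.6777 0.0302 0.1065] [0.6756 0.0279 0.1033] [0.029 0.099 0.033] 0.12291991352049265
side weight knob 45 [0.5647 0.0616 0.0574] [0.5646 0.0602 0.0584] [0.018 0.018 0.009] 0.06173484148542032
side lid tab end 233 [0.6776 0.0301 0.105 ] [0.6755 0.0224 0.1045] [0.027 0.1   0.03 ] 0.11990694286602054
```

View pics/side3.png

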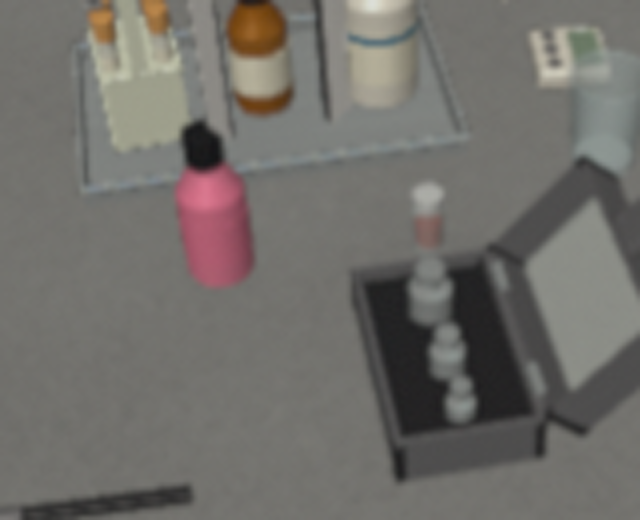

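The lid is fully open and stays there. The big weight at (431,290) in the crop measures out at (0.565, 0.064), which agrees with the case frame. Next I grip its body just above the seat.

Emit:
step_arm:
  plan:
    - {"dx":0.1,"dy":0.2,"dz":0,"rx":0,"ry":0,"rz":0,"claw":0.57}
    - {"dx":0.15,"dy":0.3,"dz":0,"rx":0,"ry":0,"rz":0,"claw":0.57}
    - {"dx":0.15,"dy":0.25,"dz":0,"rx":0,"ry":0,"rz":0,"claw":0.57}
    - {"dx":0.068,"dy":0.115,"dz":0.1,"rx":0,"ry":0,"rz":0,"claw":0.57}
    - {"dx":0,"dy":0,"dz":0.3,"rx":0,"ry":0,"rz":0,"claw":0.57}
    - {"dx":0,"dy":0,"dz":0.4,"rx":0,"ry":0,"rz":0,"claw":0.57}
    - {"dx":0,"dy":0,"dz":0.4,"rx":0,"ry":0,"rz":0,"claw":0.57}
    - {"dx":0,"dy":0,"dz":0.2,"rx":0,"ry":0,"rz":0,"claw":0.57}
    - {"dx":0,"dy":0,"dz":0,"rx":0,"ry":0,"rz":0,"claw":0.57}
    - {"dx":0,"dy":0,"dz":0,"rx":0,"ry":0,"rz":0,"claw":0.57}

```text
time_s: 34.75
ee_pos: [0.5654, 0.0645, 0.1028]
eef_rot: [3.141, -0.0, 1.524]
force: [0.1, -0.3, 0.2]
grip_width: 0.04
grip_force: 0.0
```

Emit:
step_arm:
  plan:
    - {"dx":0.005,"dy":-0.006,"dz":0.2,"rx":0,"ry":0,"rz":0,"claw":0.57}
    - {"dx":0,"dy":0,"dz":0.2,"rx":0,"ry":0,"rz":0,"claw":0.57}
    - {"dx":0,"dy":0,"dz":0.1,"rx":0,"ry":0,"rz":0,"claw":0.57}
    - {"dx":0,"dy":0,"dz":0.048,"rx":0,"ry":0,"rz":0,"claw":0.57}
    - {"dx":0,"dy":0,"dz":0,"rx":0,"ry":0,"rz":0,"claw":0.62}
    - {"dx":0,"dy":0,"dz":0,"rx":0,"ry":0,"rz":0,"claw":0.66}
    - {"dx":0,"dy":0,"dz":0,"rx":0,"ry":0,"rz":0,"claw":0.68}
    - {"dx":0,"dy":0,"dz":0,"rx":0,"ry":0,"rz":0,"claw":0.7}
    - {"dx":0,"dy":0,"dz":0,"rx":0,"ry":0,"rz":0,"claw":0.72}
    - {"dx":0,"dy":0,"dz":0,"rx":0,"ry":0,"rz":0,"claw":0.72}
  grip_force: 10

```text
time_s: 35.75
ee_pos: [0.5648, 0.065, 0.0475]
eef_rot: [3.14, -0.0, 1.527]
force: [1.1, 0.6, 3.7]
grip_width: 0.0276
grip_force: 10.0
```

Emit:
step_arm:
  plan:
    - {"dx":0,"dy":0,"dz":0,"rx":0,"ry":0,"rz":0,"claw":0.8}
    - {"dx":0,"dy":0,"dz":0,"rx":0,"ry":0,"rz":0,"claw":1}
    - {"dx":0,"dy":0,"dz":0,"rx":0,"ry":0,"rz":0,"claw":1}
  grip_force: 20

```text
time_s: 36.05
ee_pos: [0.5648, 0.065, 0.0475]
eef_rot: [3.14, -0.0, 1.527]
force: [0.7, -0.2, 5.2]
grip_width: 0.0275
grip_force: 20.0
```

Emit:
step_arm:
  plan:
    - {"dx":0,"dy":0,"dz":-0.03,"rx":0,"ry":0,"rz":0,"claw":1}
    - {"dx":0,"dy":0,"dz":-0.1,"rx":0,"ry":0,"rz":0,"claw":1}
    - {"dx":0,"dy":0,"dz":-0.2,"rx":0,"ry":0,"rz":0,"claw":1}
    - {"dx":0,"dy":0,"dz":-0.3,"rx":0,"ry":0,"rz":0,"claw":1}
    - {"dx":0,"dy":0,"dz":-0.3,"rx":0,"ry":0,"rz":0,"claw":1}
    - {"dx":0,"dy":0,"dz":-0.3,"rx":0,"ry":0,"rz":0,"claw":1}
    - {"dx":0,"dy":0,"dz":-0.2,"rx":0,"ry":0,"rz":0,"claw":1}
    - {"dx":0,"dy":0,"dz":-0.12,"rx":0,"ry":0,"rz":0,"claw":1}
    - {"dx":-0.1,"dy":-0.01,"dz":0,"rx":0,"ry":0,"rz":0,"claw":1}
    - {"dx":-0.25,"dy":-0.02,"dz":0,"rx":0,"ry":0,"rz":0,"claw":1}
  grip_force: 30

```text
time_s: 37.05
ee_pos: [0.5593, 0.0304, 0.201]
eef_rot: [-3.14, -0.0, 1.529]
force: [1.4, -0.9, -2.4]
grip_width: 0.0272
grip_force: 30.0
```

Emit:
step_arm:
  plan:
    - {"dx":-0.35,"dy":-0.04,"dz":0,"rx":0,"ry":0,"rz":0,"claw":1}
    - {"dx":-0.35,"dy":-0.04,"dz":0,"rx":0,"ry":0,"rz":0,"claw":1}
    - {"dx":-0.35,"dy":-0.04,"dz":0,"rx":0,"ry":0,"rz":0,"claw":1}
    - {"dx":-0.35,"dy":-0.04,"dz":0,"rx":0,"ry":0,"rz":0,"claw":1}
    - {"dx":-0.35,"dy":-0.04,"dz":0,"rx":0,"ry":0,"rz":0,"claw":1}
    - {"dx":-0.35,"dy":-0.04,"dz":0,"rx":0,"ry":0,"rz":0,"claw":1}
    - {"dx":-0.35,"dy":-0.04,"dz":0,"rx":0,"ry":0,"rz":0,"claw":1}
    - {"dx":-0.35,"dy":-0.04,"dz":0,"rx":0,"ry":0,"rz":0,"claw":1}
    - {"dx":-0.3,"dy":-0.04,"dz":0,"rx":0,"ry":0,"rz":0,"claw":1}
    - {"dx":-0.182,"dy":-0.019,"dz":0,"rx":0,"ry":0,"rz":0,"claw":1}

```text
time_s: 38.05
ee_pos: [0.5061, -0.2981, 0.2004]
eef_rot: [-3.139, -0.001, 1.525]
force: [1.0, 0.3, -2.1]
grip_width: 0.0273
grip_force: 30.0
```

Emit:
step_arm:
  plan:
    - {"dx":0,"dy":0,"dz":0,"rx":0,"ry":0,"rz":0,"claw":1}
    - {"dx":0,"dy":0,"dz":0.1,"rx":0,"ry":0,"rz":0,"claw":1}
    - {"dx":0,"dy":0,"dz":0.2,"rx":0,"ry":0,"rz":0,"claw":1}
    - {"dx":0,"dy":0,"dz":0.25,"rx":0,"ry":0,"rz":0,"claw":1}
    - {"dx":0,"dy":0,"dz":0.2,"rx":0,"ry":0,"rz":0,"claw":1}
    - {"dx":0,"dy":0,"dz":0.1,"rx":0,"ry":0,"rz":0,"claw":1}
    - {"dx":0,"dy":0,"dz":0.05,"rx":0,"ry":0,"rz":0,"claw":1}
    - {"dx":0,"dy":0,"dz":0,"rx":0,"ry":0,"rz":0,"claw":1}
    - {"dx":0,"dy":0,"dz":0,"rx":0,"ry":0,"rz":0,"claw":1}

```text
time_s: 38.95
ee_pos: [0.5079, -0.296, 0.1128]
eef_rot: [3.141, 0.001, 1.527]
force: [0.0, -0.2, -2.3]
grip_width: 0.0271
grip_force: 30.0
```

Emit:
step_arm:
  plan:
    - {"dx":0,"dy":0,"dz":0.02,"rx":0,"ry":0,"rz":0,"claw":1}
    - {"dx":0,"dy":0,"dz":0.01,"rx":0,"ry":0,"rz":0,"claw":1}
    - {"dx":0,"dy":0,"dz":0,"rx":0,"ry":0,"rz":0,"claw":1}
    - {"dx":0,"dy":0,"dz":0,"rx":0,"ry":0,"rz":0,"claw":1}

```text
time_s: 39.35
ee_pos: [0.5077, -0.2962, 0.1095]
eef_rot: [3.141, 0.0, 1.527]
force: [-0.6, 0.9, 3.5]
grip_width: 0.027
grip_force: 30.0
```

Emit:
step_arm:
  plan:
    - {"dx":0,"dy":0,"dz":0,"rx":0,"ry":0,"rz":0,"claw":0.68}
    - {"dx":0,"dy":0,"dz":0,"rx":0,"ry":0,"rz":0,"claw":0.6}
    - {"dx":0,"dy":0,"dz":0,"rx":0,"ry":0,"rz":0,"claw":0.5}
    - {"dx":0,"dy":0,"dz":0,"rx":0,"ry":0,"rz":0,"claw":0.45}
    - {"dx":0,"dy":0,"dz":-0.1,"rx":0,"ry":0,"rz":0,"claw":0.45}
    - {"dx":0,"dy":0,"dz":-0.3,"rx":0,"ry":0,"rz":0,"claw":0.45}
    - {"dx":0,"dy":0,"dz":-0.4,"rx":0,"ry":0,"rz":0,"claw":0.45}
    - {"dx":0,"dy":0,"dz":-0.4,"rx":0,"ry":0,"rz":0,"claw":0.45}
    - {"dx":0,"dy":0,"dz":-0.2,"rx":0,"ry":0,"rz":0.05,"claw":0.45}
    - {"dx":0,"dy":0,"dz":0,"rx":0,"ry":0,"rz":0.09,"claw":0.45}

```text
time_s: 40.35
ee_pos: [0.5083, -0.2965, 0.2534]
eef_rot: [3.136, 0.002, 1.304]
force: [0.3, 0.5, -0.1]
grip_width: 0.0518
grip_force: 0.0
```

Emit:
step_arm:
  plan:
    - {"dx":0,"dy":0,"dz":0,"rx":0,"ry":0,"rz":0.09,"claw":0.45}
    - {"dx":0,"dy":0,"dz":0,"rx":0,"ry":0,"rz":0.09,"claw":0.45}
    - {"dx":0,"dy":0,"dz":0,"rx":0,"ry":0,"rz":0.09,"claw":0.45}
    - {"dx":0,"dy":0,"dz":0,"rx":0,"ry":0,"rz":0.09,"claw":0.45}
    - {"dx":0,"dy":0,"dz":0,"rx":0,"ry":0,"rz":0.09,"claw":0.45}
    - {"dx":0,"dy":0,"dz":0,"rx":0,"ry":0,"rz":0.09,"claw":0.45}
    - {"dx":0,"dy":0,"dz":0,"rx":0,"ry":0,"rz":0.09,"claw":0.45}
    - {"dx":0,"dy":0,"dz":0,"rx":0,"ry":0,"rz":0.09,"claw":0.45}
    - {"dx":0,"dy":0,"dz":0,"rx":0,"ry":0,"rz":0.09,"claw":0.45}
    - {"dx":0,"dy":0,"dz":0,"rx":0,"ry":0,"rz":0.05,"claw":0.45}

```text
time_s: 41.35
ee_pos: [0.5075, -0.296, 0.2498]
eef_rot: [3.141, -0.001, -0.05]
force: [0.6, 0.8, 0.3]
grip_width: 0.0518
grip_force: 0.0
```

```bash
python3 - <<'E'
from look import *
o=telemetry.get_obs(); print(o['ee_pos'],o['eef_rot'])
c=viewer.camera('side'); save(c,'side4',None,1.5)
W=world(c)
with np.errstate(all='ignore'):
  for nm,b in (('knob',(.45,.57,-.36,-.23,.113,.13)),('lidtab',(.64,.75,-.02,.08,.113,.14))):
    p=W[(W[...,0]>b[0])&(W[...,0]<b[1])&(W[...,1]>b[2])&(W[...,1]<b[3])&(W[...,2]>b[4])&(W[...,2]<b[5])]
    if len(p)>3: print(nm,len(p),((p.min(0)+p.max(0))/2).round(4),p.mean(0).round(4),np.ptp(p,0).round(3))
E
```

```text
[ 0.50748447 -0.29601516  0.24978583] [ 3.14127354e+00 -5.46375190e-04 -4.95624273e-02]
knob 119 [ 0.5082 -0.2971  0.1194] [ 0.5077 -0.2984  0.1217] [0.018 0.018 0.012]
```

View pics/side4.png

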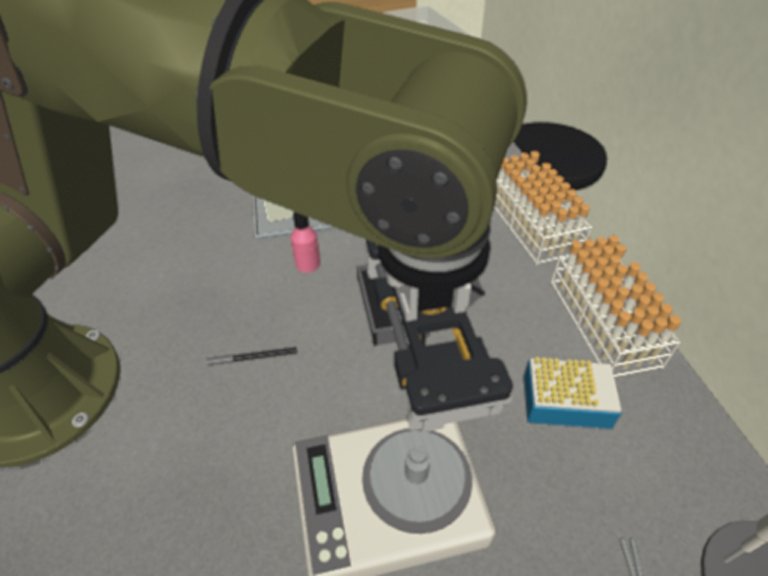

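The weight stands upright in mid-pan at about (417,465). Its knob and the pan centre agree to within 1 mm. Now I shut the lid.

Emit:
step_arm:
  plan:
    - {"dx":0.06,"dy":-0.125,"dz":0,"rx":0,"ry":0,"rz":0,"claw":0.45}
    - {"dx":0.17,"dy":-0.35,"dz":0,"rx":0,"ry":0,"rz":0,"claw":0.45}
    - {"dx":0.17,"dy":-0.35,"dz":0,"rx":0,"ry":0,"rz":0,"claw":0.45}
    - {"dx":0.17,"dy":-0.35,"dz":0,"rx":0,"ry":0,"rz":0,"claw":0.45}
    - {"dx":0.17,"dy":-0.35,"dz":0,"rx":0,"ry":0,"rz":0,"claw":0.45}
    - {"dx":0.17,"dy":-0.35,"dz":0,"rx":0,"ry":0,"rz":0,"claw":0.45}
    - {"dx":0.17,"dy":-0.35,"dz":0,"rx":0,"ry":0,"rz":0,"claw":0.45}
    - {"dx":0.17,"dy":-0.35,"dz":0,"rx":0,"ry":0,"rz":0,"claw":0.45}
    - {"dx":0.17,"dy":-0.35,"dz":0,"rx":0,"ry":0,"rz":0,"claw":0.45}
    - {"dx":0.169,"dy":-0.32,"dz":0,"rx":0,"ry":0,"rz":0,"claw":0.45}

```text
time_s: 42.4
ee_pos: [0.681, 0.0241, 0.2494]
eef_rot: [-3.141, -0.0, -0.04]
force: [0.1, -0.6, 0.0]
grip_width: 0.0517
grip_force: 0.0
```

Emit:
step_arm:
  plan:
    - {"dx":0,"dy":0,"dz":0,"rx":0,"ry":0,"rz":0,"claw":0.45}
    - {"dx":0,"dy":0,"dz":0.3,"rx":0,"ry":0,"rz":0,"claw":0.45}
    - {"dx":0,"dy":0,"dz":0.3,"rx":0,"ry":0,"rz":0,"claw":0.45}
    - {"dx":0,"dy":0,"dz":0.2,"rx":0,"ry":0,"rz":0,"claw":0.45}
    - {"dx":0,"dy":0,"dz":0,"rx":0,"ry":0,"rz":0,"claw":0.45}
    - {"dx":0,"dy":0,"dz":0,"rx":0,"ry":0,"rz":0,"claw":0.45}

```text
time_s: 43.0
ee_pos: [0.6807, 0.0213, 0.17]
eef_rot: [-3.142, -0.001, -0.043]
force: [-0.7, 0.2, 1.3]
grip_width: 0.0519
grip_force: 0.0
```

Emit:
step_arm:
  plan:
    - {"dx":0.017,"dy":0.01,"dz":0.2,"rx":0,"ry":0,"rz":0,"claw":0.45}
    - {"dx":0,"dy":0,"dz":0.2,"rx":0,"ry":0,"rz":0,"claw":0.45}
    - {"dx":0,"dy":0,"dz":0.1,"rx":0,"ry":0,"rz":0,"claw":0.45}
    - {"dx":0,"dy":0,"dz":0,"rx":0,"ry":0,"rz":0,"claw":0.55}
    - {"dx":0,"dy":0,"dz":0,"rx":0,"ry":0,"rz":0,"claw":0.65}
    - {"dx":0,"dy":0,"dz":0,"rx":0,"ry":0,"rz":0,"claw":0.7}
    - {"dx":0,"dy":0,"dz":0,"rx":0,"ry":0,"rz":0,"claw":0.8}
    - {"dx":0,"dy":0,"dz":0,"rx":0,"ry":0,"rz":0,"claw":1}
    - {"dx":0,"dy":0,"dz":0,"rx":0,"ry":0,"rz":0,"claw":1}
  grip_force: 10

```text
time_s: 43.9
ee_pos: [0.6827, 0.0196, 0.1203]
eef_rot: [3.141, -0.002, -0.044]
force: [-0.3, -3.5, 6.5]
grip_width: 0.0281
grip_force: 10.0
```

Emit:
step_arm:
  plan:
    - {"dx":-0.082,"dy":0,"dz":-0.067,"rx":0,"ry":0,"rz":0,"claw":1}
    - {"dx":-0.082,"dy":0,"dz":-0.067,"rx":0,"ry":0,"rz":0,"claw":1}
    - {"dx":-0.094,"dy":0,"dz":-0.049,"rx":0,"ry":0,"rz":0,"claw":1}
    - {"dx":-0.094,"dy":0,"dz":-0.049,"rx":0,"ry":0,"rz":0,"claw":1}
    - {"dx":-0.101,"dy":0,"dz":-0.03,"rx":0,"ry":0,"rz":0,"claw":1}
    - {"dx":-0.101,"dy":0,"dz":-0.03,"rx":0,"ry":0,"rz":0,"claw":1}
    - {"dx":-0.105,"dy":0,"dz":-0.009,"rx":0,"ry":0,"rz":0,"claw":1}
    - {"dx":-0.105,"dy":0,"dz":-0.009,"rx":0,"ry":0,"rz":0,"claw":1}
    - {"dx":-0.105,"dy":0,"dz":0.012,"rx":0,"ry":0,"rz":0,"claw":1}
    - {"dx":-0.105,"dy":0,"dz":0.012,"rx":0,"ry":0,"rz":0,"claw":1}

```text
time_s: 44.9
ee_pos: [0.5842, 0.0244, 0.1483]
eef_rot: [3.142, -0.001, -0.044]
force: [0.7, -4.2, 0.5]
grip_width: 0.0279
grip_force: 10.0
```

Emit:
step_arm:
  plan:
    - {"dx":-0.101,"dy":0,"dz":0.033,"rx":0,"ry":0,"rz":0,"claw":1}
    - {"dx":-0.101,"dy":0,"dz":0.033,"rx":0,"ry":0,"rz":0,"claw":1}
    - {"dx":-0.092,"dy":0,"dz":0.052,"rx":0,"ry":0,"rz":0,"claw":1}
    - {"dx":-0.092,"dy":0,"dz":0.052,"rx":0,"ry":0,"rz":0,"claw":1}
    - {"dx":-0.08,"dy":0,"dz":0.069,"rx":0,"ry":0,"rz":0,"claw":1}
    - {"dx":-0.08,"dy":0,"dz":0.069,"rx":0,"ry":0,"rz":0,"claw":1}
    - {"dx":-0.065,"dy":0,"dz":0.084,"rx":0,"ry":0,"rz":0,"claw":1}
    - {"dx":-0.065,"dy":0,"dz":0.084,"rx":0,"ry":0,"rz":0,"claw":1}

```text
time_s: 45.7
ee_pos: [0.5164, 0.0276, 0.0995]
eef_rot: [-3.141, 0.001, -0.044]
force: [0.5, -0.7, 1.2]
grip_width: 0.028
grip_force: 10.0
```

Emit:
step_arm:
  plan:
    - {"dx":-0.047,"dy":0,"dz":0.095,"rx":0,"ry":0,"rz":0,"claw":1}
    - {"dx":-0.047,"dy":0,"dz":0.095,"rx":0,"ry":0,"rz":0,"claw":1}
    - {"dx":-0.027,"dy":0,"dz":0.102,"rx":0,"ry":0,"rz":0,"claw":1}
    - {"dx":-0.027,"dy":0,"dz":0.102,"rx":0,"ry":0,"rz":0,"claw":1}
    - {"dx":-0.006,"dy":0,"dz":0.05,"rx":0,"ry":0,"rz":0,"claw":1}
    - {"dx":-0.005,"dy":0,"dz":0.04,"rx":0,"ry":0,"rz":0,"claw":1}
    - {"dx":0,"dy":0,"dz":0,"rx":0,"ry":0,"rz":0,"claw":1}
    - {"dx":0,"dy":0,"dz":0,"rx":0,"ry":0,"rz":0,"claw":1}

```text
time_s: 46.5
ee_pos: [0.5013, 0.0283, 0.0513]
eef_rot: [-3.141, 0.001, -0.044]
force: [-5.1, 4.0, 0.6]
grip_width: 0.0281
grip_force: 10.0
```

Emit:
step_arm:
  plan:
    - {"dx":0,"dy":0,"dz":0.01,"rx":0,"ry":0,"rz":0,"claw":0.68}
    - {"dx":0,"dy":0,"dz":0,"rx":0,"ry":0,"rz":0,"claw":0.55}
    - {"dx":0,"dy":0,"dz":0,"rx":0,"ry":0,"rz":0,"claw":0.45}
    - {"dx":0,"dy":0,"dz":0,"rx":0,"ry":0,"rz":0,"claw":0.45}
    - {"dx":-0.05,"dy":0,"dz":-0.11,"rx":0,"ry":0,"rz":0,"claw":0.45}
    - {"dx":0,"dy":0,"dz":-0.4,"rx":0,"ry":0,"rz":0,"claw":0.45}
    - {"dx":0,"dy":0,"dz":-0.4,"rx":0,"ry":0,"rz":0,"claw":0.45}
    - {"dx":0,"dy":0,"dz":-0.4,"rx":0,"ry":0,"rz":0,"claw":0.45}
    - {"dx":0.05,"dy":0,"dz":-0.4,"rx":0,"ry":0,"rz":-0.05,"claw":0.45}
    - {"dx":0,"dy":0,"dz":-0.1,"rx":0,"ry":0,"rz":-0.05,"claw":0.5}

```text
time_s: 47.5
ee_pos: [0.5025, 0.028, 0.2369]
eef_rot: [3.141, -0.007, 0.116]
force: [0.1, -0.1, 0.0]
grip_width: 0.0479
grip_force: 0.0
```

Emit:
step_arm:
  plan:
    - {"dx":0,"dy":0,"dz":0,"rx":0,"ry":0,"rz":-0.095,"claw":0.57}
    - {"dx":0,"dy":0,"dz":0,"rx":0,"ry":0,"rz":-0.095,"claw":0.57}
    - {"dx":0,"dy":0,"dz":0,"rx":0,"ry":0,"rz":-0.095,"claw":0.57}
    - {"dx":0,"dy":0,"dz":0,"rx":0,"ry":0,"rz":-0.095,"claw":0.57}
    - {"dx":0,"dy":0,"dz":0,"rx":0,"ry":0,"rz":-0.095,"claw":0.57}
    - {"dx":0,"dy":0,"dz":0,"rx":0,"ry":0,"rz":-0.095,"claw":0.57}
    - {"dx":0,"dy":0,"dz":0,"rx":0,"ry":0,"rz":-0.095,"claw":0.57}
    - {"dx":0,"dy":0,"dz":0,"rx":0,"ry":0,"rz":-0.095,"claw":0.57}
    - {"dx":0,"dy":0,"dz":0,"rx":0,"ry":0,"rz":-0.095,"claw":0.57}
    - {"dx":0,"dy":0,"dz":0,"rx":0,"ry":0,"rz":-0.095,"claw":0.57}

```text
time_s: 48.5
ee_pos: [0.5011, 0.028, 0.2324]
eef_rot: [3.141, 0.0, 1.611]
force: [0.5, 0.1, 0.3]
grip_width: 0.0401
grip_force: 0.0
```

Emit:
step_arm:
  plan:
    - {"dx":0.1,"dy":-0.03,"dz":0,"rx":0,"ry":0,"rz":0,"claw":0.57}
    - {"dx":0.35,"dy":-0.09,"dz":0,"rx":0,"ry":0,"rz":0,"claw":0.57}
    - {"dx":0.4,"dy":-0.1,"dz":0,"rx":0,"ry":0,"rz":0,"claw":0.57}
    - {"dx":0.4,"dy":-0.1,"dz":0,"rx":0,"ry":0,"rz":0,"claw":0.57}
    - {"dx":0.4,"dy":-0.1,"dz":0,"rx":0,"ry":0,"rz":0,"claw":0.57}
    - {"dx":0.4,"dy":-0.1,"dz":0,"rx":0,"ry":0,"rz":0,"claw":0.57}
    - {"dx":0.4,"dy":-0.1,"dz":0,"rx":0,"ry":0,"rz":0,"claw":0.57}
    - {"dx":0.4,"dy":-0.1,"dz":0,"rx":0,"ry":0,"rz":0,"claw":0.57}
    - {"dx":0.306,"dy":-0.058,"dz":0,"rx":0,"ry":0,"rz":0,"claw":0.57}
    - {"dx":0,"dy":0,"dz":0,"rx":0,"ry":0,"rz":0,"claw":0.57}

```text
time_s: 49.5
ee_pos: [0.4109, 0.3438, 0.2318]
eef_rot: [-3.142, -0.001, 1.604]
force: [0.5, 0.6, -0.7]
grip_width: 0.0404
grip_force: 0.0
```

```bash
python3 - <<'E'
from look import *
o=telemetry.get_obs(); print(o['ee_pos'],o['eef_rot'])
c=viewer.camera('side'); save(c,'side5',(150,90,310,240),4)
W=world(c)
with np.errstate(all='ignore'):
    b=(.5,.63,-.07,.12,.055,.09)
    p=W[(W[...,0]>b[0])&(W[...,0]<b[1])&(W[...,1]>b[2])&(W[...,1]<b[3])&(W[...,2]>b[4])&(W[...,2]<b[5])]
    print(len(p),p.mean(0),np.percentile(p[:,2],[5,50,95]))
E
```

```text
[0.41092584 0.34383285 0.23184886] [-3.14158011e+00 -5.48661424e-04  1.60366949e+00]
1858 [0.56152947 0.01424143 0.06638185] [0.06162614 0.06679513 0.06859272]
```

View pics/side5.png

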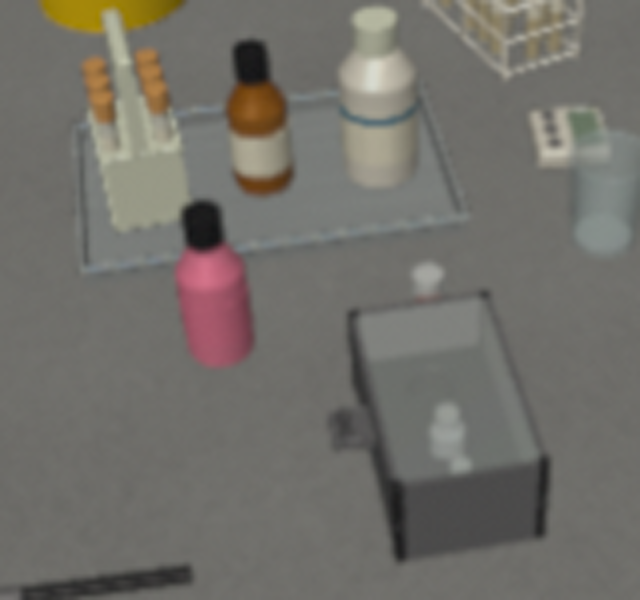

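The crop shows the case shut, with the lid top at 67 mm, and all three things upright on the tray. Now the rack goes back.

Emit:
step_arm:
  plan:
    - {"dx":0,"dy":0,"dz":0.2,"rx":0,"ry":0,"rz":0,"claw":0.57}
    - {"dx":0,"dy":0,"dz":0.2,"rx":0,"ry":0,"rz":0,"claw":0.57}
    - {"dx":0,"dy":0,"dz":0.1,"rx":0,"ry":0,"rz":0,"claw":0.57}
    - {"dx":0,"dy":0,"dz":0,"rx":0,"ry":0,"rz":0,"claw":0.57}
    - {"dx":0,"dy":0,"dz":0,"rx":0,"ry":0,"rz":0,"claw":0.57}

```text
time_s: 50.05
ee_pos: [0.4132, 0.3406, 0.1825]
eef_rot: [3.141, -0.0, 1.604]
force: [-1.2, 0.2, 0.8]
grip_width: 0.0406
grip_force: 0.0
```

Emit:
step_arm:
  plan:
    - {"dx":0.005,"dy":-0.004,"dz":0.2,"rx":0,"ry":0,"rz":0,"claw":0.57}
    - {"dx":0,"dy":0,"dz":0.2,"rx":0,"ry":0,"rz":0,"claw":0.57}
    - {"dx":0,"dy":0,"dz":0.066,"rx":0,"ry":0,"rz":0,"claw":0.57}
    - {"dx":0,"dy":0,"dz":0,"rx":0,"ry":0,"rz":0,"claw":0.7}
    - {"dx":0,"dy":0,"dz":0,"rx":0,"ry":0,"rz":0,"claw":0.8}
    - {"dx":0,"dy":0,"dz":0,"rx":0,"ry":0,"rz":0,"claw":0.85}
    - {"dx":0,"dy":0,"dz":0,"rx":0,"ry":0,"rz":0,"claw":0.88}
    - {"dx":0,"dy":0,"dz":0,"rx":0,"ry":0,"rz":0,"claw":1}
    - {"dx":0,"dy":0,"dz":0,"rx":0,"ry":0,"rz":0,"claw":1}
    - {"dx":0,"dy":0,"dz":0,"rx":0,"ry":0,"rz":0,"claw":1}
  grip_force: 30

```text
time_s: 51.05
ee_pos: [0.4128, 0.3415, 0.1356]
eef_rot: [3.14, -0.001, 1.605]
force: [1.7, -0.0, 6.4]
grip_width: 0.0117
grip_force: 30.0
```

Emit:
step_arm:
  plan:
    - {"dx":0,"dy":0,"dz":-0.05,"rx":0,"ry":0,"rz":0,"claw":1}
    - {"dx":0,"dy":0,"dz":-0.15,"rx":0,"ry":0,"rz":0,"claw":1}
    - {"dx":0,"dy":0,"dz":-0.25,"rx":0,"ry":0,"rz":0,"claw":1}
    - {"dx":0,"dy":0,"dz":-0.3,"rx":0,"ry":0,"rz":0,"claw":1}
    - {"dx":0,"dy":0,"dz":-0.3,"rx":0,"ry":0,"rz":0,"claw":1}
    - {"dx":0,"dy":0,"dz":-0.3,"rx":0,"ry":0,"rz":0,"claw":1}
    - {"dx":0,"dy":0,"dz":-0.2,"rx":0,"ry":0,"rz":0,"claw":1}
    - {"dx":0,"dy":0,"dz":-0.1,"rx":0,"ry":0,"rz":0,"claw":1}
    - {"dx":-0.1,"dy":0.01,"dz":0,"rx":0,"ry":0,"rz":0,"claw":1}
    - {"dx":-0.25,"dy":0.01,"dz":0,"rx":0,"ry":0,"rz":0,"claw":1}

```text
time_s: 52.05
ee_pos: [0.4152, 0.3062, 0.2983]
eef_rot: [-3.14, 0.001, 1.607]
force: [-0.2, -0.6, -1.9]
grip_width: 0.0118
grip_force: 30.0
```

Emit:
step_arm:
  plan:
    - {"dx":-0.35,"dy":0.01,"dz":0,"rx":0,"ry":0,"rz":0,"claw":1}
    - {"dx":-0.35,"dy":0.01,"dz":0,"rx":0,"ry":0,"rz":0,"claw":1}
    - {"dx":-0.35,"dy":0.02,"dz":0,"rx":0,"ry":0,"rz":0,"claw":1}
    - {"dx":-0.35,"dy":0.02,"dz":0,"rx":0,"ry":0,"rz":0,"claw":1}
    - {"dx":-0.35,"dy":0.02,"dz":0,"rx":0,"ry":0,"rz":0,"claw":1}
    - {"dx":-0.35,"dy":0.02,"dz":0,"rx":0,"ry":0,"rz":0,"claw":1}
    - {"dx":-0.35,"dy":0.01,"dz":0,"rx":0,"ry":0,"rz":0,"claw":1}
    - {"dx":-0.35,"dy":0.01,"dz":0,"rx":0,"ry":0,"rz":0,"claw":1}
    - {"dx":-0.3,"dy":0.003,"dz":0,"rx":0,"ry":0,"rz":0,"claw":1}
    - {"dx":-0.139,"dy":0,"dz":0,"rx":0,"ry":0,"rz":0,"claw":1}

```text
time_s: 53.05
ee_pos: [0.4383, -0.0194, 0.2984]
eef_rot: [-3.139, -0.0, 1.603]
force: [1.3, 0.3, -2.2]
grip_width: 0.012
grip_force: 30.0
```

Emit:
step_arm:
  plan:
    - {"dx":0,"dy":0,"dz":0,"rx":0,"ry":0,"rz":0,"claw":1}
    - {"dx":0,"dy":0,"dz":0.1,"rx":0,"ry":0,"rz":0,"claw":1}
    - {"dx":0,"dy":0,"dz":0.3,"rx":0,"ry":0,"rz":0,"claw":1}
    - {"dx":0,"dy":0,"dz":0.3,"rx":0,"ry":0,"rz":0,"claw":1}
    - {"dx":0,"dy":0,"dz":0.3,"rx":0,"ry":0,"rz":0,"claw":1}
    - {"dx":0,"dy":0,"dz":0.29,"rx":0,"ry":0,"rz":0,"claw":1}
    - {"dx":0,"dy":0,"dz":0.2,"rx":0,"ry":0,"rz":0,"claw":1}
    - {"dx":0,"dy":0,"dz":0.1,"rx":0,"ry":0,"rz":0,"claw":1}
    - {"dx":0,"dy":0,"dz":0,"rx":0,"ry":0,"rz":0,"claw":1}
    - {"dx":0,"dy":0,"dz":0,"rx":0,"ry":0,"rz":0,"claw":1}

```text
time_s: 54.05
ee_pos: [0.4393, -0.0166, 0.1415]
eef_rot: [3.141, 0.0, 1.606]
force: [0.6, -1.0, -2.2]
grip_width: 0.012
grip_force: 30.0
```

Emit:
step_arm:
  plan:
    - {"dx":0,"dy":0,"dz":0.05,"rx":0,"ry":0,"rz":0,"claw":1}
    - {"dx":0,"dy":0,"dz":0.025,"rx":0,"ry":0,"rz":0,"claw":1}
    - {"dx":0,"dy":0,"dz":0.01,"rx":0,"ry":0,"rz":0,"claw":1}
    - {"dx":0,"dy":0,"dz":0,"rx":0,"ry":0,"rz":0,"claw":1}
    - {"dx":0,"dy":0,"dz":0,"rx":0,"ry":0,"rz":0,"claw":1}

```text
time_s: 54.55
ee_pos: [0.4392, -0.017, 0.1326]
eef_rot: [3.141, 0.0, 1.605]
force: [0.5, -0.4, 0.1]
grip_width: 0.0117
grip_force: 30.0
```

Emit:
step_arm:
  plan:
    - {"dx":0,"dy":0,"dz":0,"rx":0,"ry":0,"rz":0,"claw":0.82}
    - {"dx":0,"dy":0,"dz":0,"rx":0,"ry":0,"rz":0,"claw":0.75}
    - {"dx":0,"dy":0,"dz":0,"rx":0,"ry":0,"rz":0,"claw":0.6}
    - {"dx":0,"dy":0,"dz":0,"rx":0,"ry":0,"rz":0,"claw":0.55}
    - {"dx":0,"dy":0,"dz":-0.1,"rx":0,"ry":0,"rz":0,"claw":0.55}
    - {"dx":0,"dy":0,"dz":-0.3,"rx":0,"ry":0,"rz":0,"claw":0.55}
    - {"dx":0,"dy":0,"dz":-0.4,"rx":0,"ry":0,"rz":0.022,"claw":0.5}
    - {"dx":0,"dy":0,"dz":-0.2,"rx":0,"ry":0,"rz":0,"claw":0.5}
    - {"dx":0.1,"dy":0.02,"dz":0,"rx":0,"ry":0,"rz":0,"claw":0.5}
    - {"dx":0.25,"dy":0.04,"dz":0,"rx":0,"ry":0,"rz":0,"claw":0.5}

```text
time_s: 55.55
ee_pos: [0.4451, 0.018, 0.2326]
eef_rot: [3.141, 0.0, 1.569]
force: [0.3, 0.3, -0.2]
grip_width: 0.0471
grip_force: 0.0
```

Emit:
step_arm:
  plan:
    - {"dx":0.4,"dy":0.07,"dz":0,"rx":0,"ry":0,"rz":0,"claw":0.5}
    - {"dx":0.4,"dy":0.07,"dz":0,"rx":0,"ry":0,"rz":0,"claw":0.5}
    - {"dx":0.4,"dy":0.07,"dz":0,"rx":0,"ry":0,"rz":0,"claw":0.5}
    - {"dx":0.4,"dy":0.07,"dz":0,"rx":0,"ry":0,"rz":0,"claw":0.5}
    - {"dx":0.4,"dy":0.07,"dz":0,"rx":0,"ry":0,"rz":0,"claw":0.5}
    - {"dx":0.4,"dy":0.08,"dz":0,"rx":0,"ry":0,"rz":0,"claw":0.5}
    - {"dx":0.4,"dy":0.08,"dz":0,"rx":0,"ry":0,"rz":0,"claw":0.5}
    - {"dx":0.25,"dy":0.05,"dz":0,"rx":0,"ry":0,"rz":0,"claw":0.5}
    - {"dx":0.132,"dy":0.018,"dz":0,"rx":0,"ry":0,"rz":0,"claw":0.5}
    - {"dx":0,"dy":0,"dz":0,"rx":0,"ry":0,"rz":0,"claw":0.5}

```text
time_s: 56.55
ee_pos: [0.5024, 0.3373, 0.2313]
eef_rot: [-3.14, 0.001, 1.572]
force: [-0.9, -0.5, -0.4]
grip_width: 0.0472
grip_force: 0.0
```

Emit:
step_arm:
  plan:
    - {"dx":0,"dy":0,"dz":0.3,"rx":0,"ry":0,"rz":0,"claw":0.5}
    - {"dx":0,"dy":0,"dz":0.3,"rx":0,"ry":0,"rz":0,"claw":0.5}
    - {"dx":0,"dy":0,"dz":0.2,"rx":0,"ry":0,"rz":0,"claw":0.5}
    - {"dx":0,"dy":0,"dz":0,"rx":0,"ry":0,"rz":0,"claw":0.5}
    - {"dx":0,"dy":0,"dz":0,"rx":0,"ry":0,"rz":0,"claw":0.5}

```text
time_s: 57.05
ee_pos: [0.5031, 0.3356, 0.1533]
eef_rot: [3.141, -0.0, 1.57]
force: [0.7, -0.2, 0.3]
grip_width: 0.047
grip_force: 0.0
```

Emit:
step_arm:
  plan:
    - {"dx":0.006,"dy":0,"dz":0.2,"rx":0,"ry":0,"rz":0,"claw":0.5}
    - {"dx":0,"dy":0,"dz":0.12,"rx":0,"ry":0,"rz":0,"claw":0.5}
    - {"dx":0,"dy":0,"dz":0.06,"rx":0,"ry":0,"rz":0,"claw":0.5}
    - {"dx":0,"dy":0,"dz":0,"rx":0,"ry":0,"rz":0,"claw":0.6}
    - {"dx":0,"dy":0,"dz":0,"rx":0,"ry":0,"rz":0,"claw":0.68}
    - {"dx":0,"dy":0,"dz":0,"rx":0,"ry":0,"rz":0,"claw":0.72}
    - {"dx":0,"dy":0,"dz":0,"rx":0,"ry":0,"rz":0,"claw":0.8}
    - {"dx":0,"dy":0,"dz":0,"rx":0,"ry":0,"rz":0,"claw":1}
    - {"dx":0,"dy":0,"dz":0,"rx":0,"ry":0,"rz":0,"claw":1}
    - {"dx":0,"dy":0,"dz":0,"rx":0,"ry":0,"rz":0,"claw":1}

```text
time_s: 58.05
ee_pos: [0.5033, 0.337, 0.1152]
eef_rot: [3.14, -0.001, 1.571]
force: [1.1, -0.7, 5.0]
grip_width: 0.0256
grip_force: 30.0
```

Emit:
step_arm:
  plan:
    - {"dx":0,"dy":0,"dz":-0.05,"rx":0,"ry":0,"rz":0,"claw":1}
    - {"dx":0,"dy":0,"dz":-0.15,"rx":0,"ry":0,"rz":0,"claw":1}
    - {"dx":0,"dy":0,"dz":-0.25,"rx":0,"ry":0,"rz":0,"claw":1}
    - {"dx":0,"dy":0,"dz":-0.3,"rx":0,"ry":0,"rz":0,"claw":1}
    - {"dx":0,"dy":0,"dz":-0.3,"rx":0,"ry":0,"rz":0,"claw":1}
    - {"dx":0,"dy":0,"dz":-0.3,"rx":0,"ry":0,"rz":0,"claw":1}
    - {"dx":0,"dy":0,"dz":-0.25,"rx":0,"ry":0,"rz":0,"claw":1}
    - {"dx":0,"dy":0,"dz":-0.1,"rx":0,"ry":0,"rz":0,"claw":1}
    - {"dx":-0.1,"dy":-0.02,"dz":0,"rx":0,"ry":0,"rz":0,"claw":1}
    - {"dx":-0.2,"dy":-0.05,"dz":0,"rx":0,"ry":0,"rz":0,"claw":1}

```text
time_s: 59.05
ee_pos: [0.4953, 0.3065, 0.2829]
eef_rot: [-3.14, 0.001, 1.572]
force: [1.2, -1.1, -2.1]
grip_width: 0.0252
grip_force: 30.0
```

Emit:
step_arm:
  plan:
    - {"dx":-0.3,"dy":-0.07,"dz":0,"rx":0,"ry":0,"rz":0,"claw":1}
    - {"dx":-0.3,"dy":-0.07,"dz":0,"rx":0,"ry":0,"rz":0,"claw":1}
    - {"dx":-0.3,"dy":-0.07,"dz":0,"rx":0,"ry":0,"rz":0,"claw":1}
    - {"dx":-0.3,"dy":-0.07,"dz":0,"rx":0,"ry":0,"rz":0,"claw":1}
    - {"dx":-0.3,"dy":-0.07,"dz":0,"rx":0,"ry":0,"rz":0,"claw":1}
    - {"dx":-0.3,"dy":-0.07,"dz":0,"rx":0,"ry":0,"rz":0,"claw":1}
    - {"dx":-0.3,"dy":-0.07,"dz":0,"rx":0,"ry":0,"rz":0,"claw":1}
    - {"dx":-0.212,"dy":-0.041,"dz":0,"rx":0,"ry":0,"rz":0,"claw":1}
    - {"dx":0,"dy":0,"dz":0,"rx":0,"ry":0,"rz":0,"claw":1}
    - {"dx":0,"dy":0,"dz":0,"rx":0,"ry":0,"rz":0,"claw":1}

```text
time_s: 60.05
ee_pos: [0.4423, 0.0753, 0.2836]
eef_rot: [-3.14, -0.0, 1.57]
force: [0.5, 0.8, -2.0]
grip_width: 0.0252
grip_force: 30.0
```

Emit:
step_arm:
  plan:
    - {"dx":0,"dy":0,"dz":0.1,"rx":0,"ry":0,"rz":0,"claw":1}
    - {"dx":0,"dy":0,"dz":0.3,"rx":0,"ry":0,"rz":0,"claw":1}
    - {"dx":0,"dy":0,"dz":0.3,"rx":0,"ry":0,"rz":0,"claw":1}
    - {"dx":0,"dy":0,"dz":0.3,"rx":0,"ry":0,"rz":0,"claw":1}
    - {"dx":0,"dy":0,"dz":0.3,"rx":0,"ry":0,"rz":0,"claw":1}
    - {"dx":0,"dy":0,"dz":0.2,"rx":0,"ry":0,"rz":0,"claw":1}
    - {"dx":0,"dy":0,"dz":0.1,"rx":0,"ry":0,"rz":0,"claw":1}
    - {"dx":0,"dy":0,"dz":0.05,"rx":0,"ry":0,"rz":0,"claw":1}
    - {"dx":0,"dy":0,"dz":0,"rx":0,"ry":0,"rz":0,"claw":1}
    - {"dx":0,"dy":0,"dz":0,"rx":0,"ry":0,"rz":0,"claw":1}

```text
time_s: 61.05
ee_pos: [0.4432, 0.0758, 0.1201]
eef_rot: [3.14, -0.0, 1.571]
force: [-0.3, 1.1, -1.9]
grip_width: 0.0252
grip_force: 30.0
```

Emit:
step_arm:
  plan:
    - {"dx":0,"dy":0,"dz":0.04,"rx":0,"ry":0,"rz":0,"claw":1}
    - {"dx":0,"dy":0,"dz":0.02,"rx":0,"ry":0,"rz":0,"claw":1}
    - {"dx":0,"dy":0,"dz":0.015,"rx":0,"ry":0,"rz":0,"claw":1}
    - {"dx":0,"dy":0,"dz":0,"rx":0,"ry":0,"rz":0,"claw":1}
    - {"dx":0,"dy":0,"dz":0,"rx":0,"ry":0,"rz":0,"claw":1}

```text
time_s: 61.55
ee_pos: [0.443, 0.0757, 0.1121]
eef_rot: [3.141, -0.0, 1.571]
force: [0.3, -1.2, 0.2]
grip_width: 0.0253
grip_force: 30.0
```

Emit:
step_arm:
  plan:
    - {"dx":0,"dy":0,"dz":0,"rx":0,"ry":0,"rz":0,"claw":0.68}
    - {"dx":0,"dy":0,"dz":0,"rx":0,"ry":0,"rz":0,"claw":0.6}
    - {"dx":0,"dy":0,"dz":0,"rx":0,"ry":0,"rz":0,"claw":0.45}
    - {"dx":0,"dy":0,"dz":0,"rx":0,"ry":0,"rz":0,"claw":0.45}
    - {"dx":0,"dy":0,"dz":-0.1,"rx":0,"ry":0,"rz":0,"claw":0.45}
    - {"dx":0,"dy":0,"dz":-0.4,"rx":0,"ry":0,"rz":0,"claw":0.45}
    - {"dx":0,"dy":0,"dz":-0.4,"rx":0,"ry":0,"rz":0,"claw":0.45}
    - {"dx":0,"dy":0,"dz":-0.3,"rx":0,"ry":0,"rz":0,"claw":0.45}
    - {"dx":0.1,"dy":0.06,"dz":0,"rx":0,"ry":0,"rz":0,"claw":0.45}
    - {"dx":0.25,"dy":0.15,"dz":0,"rx":0,"ry":0,"rz":0,"claw":0.45}

```text
time_s: 62.55
ee_pos: [0.464, 0.1104, 0.2332]
eef_rot: [3.139, -0.0, 1.569]
force: [-0.1, -0.2, 0.3]
grip_width: 0.0514
grip_force: 0.0
```

Emit:
step_arm:
  plan:
    - {"dx":0.34,"dy":0.2,"dz":0,"rx":0,"ry":0,"rz":0,"claw":0.45}
    - {"dx":0.34,"dy":0.2,"dz":0,"rx":0,"ry":0,"rz":0,"claw":0.45}
    - {"dx":0.34,"dy":0.2,"dz":0,"rx":0,"ry":0,"rz":0,"claw":0.45}
    - {"dx":0.34,"dy":0.2,"dz":0,"rx":0,"ry":0,"rz":0,"claw":0.45}
    - {"dx":0.34,"dy":0.2,"dz":0,"rx":0,"ry":0,"rz":0,"claw":0.45}
    - {"dx":0.34,"dy":0.2,"dz":0,"rx":0,"ry":0,"rz":0,"claw":0.45}
    - {"dx":0.164,"dy":0.088,"dz":0,"rx":0,"ry":0,"rz":0,"claw":0.45}
    - {"dx":0,"dy":0,"dz":0.2,"rx":0,"ry":0,"rz":0,"claw":0.45}
    - {"dx":0,"dy":0,"dz":0.3,"rx":0,"ry":0,"rz":0,"claw":0.45}
    - {"dx":0,"dy":0,"dz":0,"rx":0,"ry":0,"rz":0,"claw":0.45}

```text
time_s: 63.55
ee_pos: [0.591, 0.3308, 0.1771]
eef_rot: [-3.135, 0.003, 1.571]
force: [0.4, -0.4, -0.6]
grip_width: 0.0517
grip_force: 0.0
```

Emit:
step_arm:
  plan:
    - {"dx":0,"dy":0,"dz":0,"rx":0,"ry":0,"rz":0,"claw":0.45}
    - {"dx":0,"dy":0,"dz":0,"rx":0,"ry":0,"rz":0,"claw":0.45}

```text
time_s: 63.75
ee_pos: [0.5931, 0.3313, 0.1838]
eef_rot: [3.14, -0.001, 1.571]
force: [-0.5, -0.4, 0.0]
grip_width: 0.0516
grip_force: 0.0
```

Emit:
step_arm:
  plan:
    - {"dx":0,"dy":0,"dz":0.2,"rx":0,"ry":0,"rz":0,"claw":0.45}
    - {"dx":0,"dy":0,"dz":0.2,"rx":0,"ry":0,"rz":0,"claw":0.45}
    - {"dx":0,"dy":0,"dz":0.14,"rx":0,"ry":0,"rz":0,"claw":0.45}
    - {"dx":0,"dy":0,"dz":0,"rx":0,"ry":0,"rz":0,"claw":0.5}
    - {"dx":0,"dy":0,"dz":0,"rx":0,"ry":0,"rz":0,"claw":0.6}
    - {"dx":0,"dy":0,"dz":0,"rx":0,"ry":0,"rz":0,"claw":0.65}
    - {"dx":0,"dy":0,"dz":0,"rx":0,"ry":0,"rz":0,"claw":0.8}
    - {"dx":0,"dy":0,"dz":0,"rx":0,"ry":0,"rz":0,"claw":1}
    - {"dx":0,"dy":0,"dz":0,"rx":0,"ry":0,"rz":0,"claw":1}
    - {"dx":0,"dy":0,"dz":0,"rx":0,"ry":0,"rz":0,"claw":1}

```text
time_s: 64.75
ee_pos: [0.5932, 0.3313, 0.1293]
eef_rot: [3.139, -0.001, 1.571]
force: [1.5, -0.1, 6.5]
grip_width: 0.0312
grip_force: 30.0
```

Emit:
step_arm:
  plan:
    - {"dx":0,"dy":0,"dz":-0.05,"rx":0,"ry":0,"rz":0,"claw":1}
    - {"dx":0,"dy":0,"dz":-0.15,"rx":0,"ry":0,"rz":0,"claw":1}
    - {"dx":0,"dy":0,"dz":-0.25,"rx":0,"ry":0,"rz":0,"claw":1}
    - {"dx":0,"dy":0,"dz":-0.25,"rx":0,"ry":0,"rz":0,"claw":1}
    - {"dx":0,"dy":0,"dz":-0.25,"rx":0,"ry":0,"rz":0,"claw":1}
    - {"dx":0,"dy":0,"dz":-0.25,"rx":0,"ry":0,"rz":0,"claw":1}
    - {"dx":0,"dy":0,"dz":-0.25,"rx":0,"ry":0,"rz":0,"claw":1}
    - {"dx":0,"dy":0,"dz":-0.1,"rx":0,"ry":0,"rz":0,"claw":1}
    - {"dx":-0.1,"dy":0.03,"dz":0,"rx":0,"ry":0,"rz":0,"claw":1}
    - {"dx":-0.2,"dy":0.05,"dz":0,"rx":0,"ry":0,"rz":0,"claw":1}

```text
time_s: 65.75
ee_pos: [0.6002, 0.301, 0.2817]
eef_rot: [-3.14, 0.001, 1.572]
force: [-0.1, -0.1, -3.5]
grip_width: 0.0316
grip_force: 30.0
```

Emit:
step_arm:
  plan:
    - {"dx":-0.3,"dy":0.08,"dz":0,"rx":0,"ry":0,"rz":0,"claw":1}
    - {"dx":-0.3,"dy":0.08,"dz":0,"rx":0,"ry":0,"rz":0,"claw":1}
    - {"dx":-0.3,"dy":0.08,"dz":0,"rx":0,"ry":0,"rz":0,"claw":1}
    - {"dx":-0.3,"dy":0.08,"dz":0,"rx":0,"ry":0,"rz":0,"claw":1}
    - {"dx":-0.3,"dy":0.08,"dz":0,"rx":0,"ry":0,"rz":0,"claw":1}
    - {"dx":-0.3,"dy":0.08,"dz":0,"rx":0,"ry":0,"rz":0,"claw":1}
    - {"dx":-0.3,"dy":0.08,"dz":0,"rx":0,"ry":0,"rz":0,"claw":1}
    - {"dx":-0.3,"dy":0.08,"dz":0,"rx":0,"ry":0,"rz":0,"claw":1}
    - {"dx":-0.235,"dy":0.045,"dz":0,"rx":0,"ry":0,"rz":0,"claw":1}
    - {"dx":0,"dy":0,"dz":0,"rx":0,"ry":0,"rz":0,"claw":1}

```text
time_s: 66.75
ee_pos: [0.669, 0.0338, 0.281]
eef_rot: [-3.139, 0.001, 1.567]
force: [-0.4, 0.6, -2.2]
grip_width: 0.0312
grip_force: 30.0
```

Emit:
step_arm:
  plan:
    - {"dx":0,"dy":0,"dz":0.1,"rx":0,"ry":0,"rz":0,"claw":1}
    - {"dx":0,"dy":0,"dz":0.25,"rx":0,"ry":0,"rz":0,"claw":1}
    - {"dx":0,"dy":0,"dz":0.3,"rx":0,"ry":0,"rz":0,"claw":1}
    - {"dx":0,"dy":0,"dz":0.25,"rx":0,"ry":0,"rz":0,"claw":1}
    - {"dx":0,"dy":0,"dz":0.25,"rx":0,"ry":0,"rz":0,"claw":1}
    - {"dx":0,"dy":0,"dz":0.2,"rx":0,"ry":0,"rz":0,"claw":1}
    - {"dx":0,"dy":0,"dz":0.1,"rx":0,"ry":0,"rz":0,"claw":1}
    - {"dx":0,"dy":0,"dz":0.06,"rx":0,"ry":0,"rz":0,"claw":1}
    - {"dx":0,"dy":0,"dz":0,"rx":0,"ry":0,"rz":0,"claw":1}
    - {"dx":0,"dy":0,"dz":0,"rx":0,"ry":0,"rz":0,"claw":1}

```text
time_s: 67.75
ee_pos: [0.6694, 0.0377, 0.1328]
eef_rot: [3.14, -0.0, 1.571]
force: [0.5, 1.0, -1.6]
grip_width: 0.0311
grip_force: 30.0
```

Emit:
step_arm:
  plan:
    - {"dx":0,"dy":0.003,"dz":0.03,"rx":0,"ry":0,"rz":0,"claw":1}
    - {"dx":0,"dy":0,"dz":0.02,"rx":0,"ry":0,"rz":0,"claw":1}
    - {"dx":0,"dy":0,"dz":0.01,"rx":0,"ry":0,"rz":0,"claw":1}
    - {"dx":0,"dy":0,"dz":0,"rx":0,"ry":0,"rz":0,"claw":1}
    - {"dx":0,"dy":0,"dz":0,"rx":0,"ry":0,"rz":0,"claw":1}

```text
time_s: 68.25
ee_pos: [0.6695, 0.0375, 0.1263]
eef_rot: [3.141, -0.0, 1.571]
force: [0.4, -0.5, 1.8]
grip_width: 0.0313
grip_force: 30.0
```

Emit:
step_arm:
  plan:
    - {"dx":0,"dy":0,"dz":0,"rx":0,"ry":0,"rz":0,"claw":0.62}
    - {"dx":0,"dy":0,"dz":0,"rx":0,"ry":0,"rz":0,"claw":0.55}
    - {"dx":0,"dy":0,"dz":0,"rx":0,"ry":0,"rz":0,"claw":0.45}
    - {"dx":0,"dy":0,"dz":0,"rx":0,"ry":0,"rz":0,"claw":0.45}
    - {"dx":0,"dy":0,"dz":-0.1,"rx":0,"ry":0,"rz":0,"claw":0.45}
    - {"dx":0,"dy":0,"dz":-0.3,"rx":0,"ry":0,"rz":0,"claw":0.45}
    - {"dx":0,"dy":0,"dz":-0.4,"rx":0,"ry":0,"rz":0,"claw":0.45}
    - {"dx":0,"dy":0,"dz":-0.4,"rx":0,"ry":0,"rz":0,"claw":0.45}
    - {"dx":0.1,"dy":-0.05,"dz":-0.1,"rx":0,"ry":0,"rz":0,"claw":0.45}
    - {"dx":0.3,"dy":-0.15,"dz":0,"rx":0,"ry":0,"rz":0,"claw":0.45}

```text
time_s: 69.25
ee_pos: [0.6501, 0.0764, 0.2583]
eef_rot: [3.138, 0.0, 1.568]
force: [0.4, 1.6, -1.2]
grip_width: 0.0516
grip_force: 0.0
```

Emit:
step_arm:
  plan:
    - {"dx":0.4,"dy":-0.2,"dz":0,"rx":0,"ry":0,"rz":0,"claw":0.45}
    - {"dx":0.4,"dy":-0.2,"dz":0,"rx":0,"ry":0,"rz":0,"claw":0.45}
    - {"dx":0.4,"dy":-0.2,"dz":0,"rx":0,"ry":0,"rz":0,"claw":0.45}
    - {"dx":0.4,"dy":-0.2,"dz":0,"rx":0,"ry":0,"rz":0,"claw":0.45}
    - {"dx":0.4,"dy":-0.2,"dz":0,"rx":0,"ry":0,"rz":0,"claw":0.45}
    - {"dx":0.4,"dy":-0.2,"dz":0,"rx":0,"ry":0,"rz":0,"claw":0.45}
    - {"dx":0.4,"dy":-0.2,"dz":0,"rx":0,"ry":0,"rz":0,"claw":0.45}
    - {"dx":0.2,"dy":-0.1,"dz":0,"rx":0,"ry":0,"rz":0,"claw":0.45}
    - {"dx":0,"dy":0,"dz":0,"rx":0,"ry":0,"rz":0,"claw":0.45}
    - {"dx":0,"dy":0,"dz":0,"rx":0,"ry":0,"rz":0,"claw":0.45}

```text
time_s: 70.25
ee_pos: [0.4992, 0.3775, 0.2558]
eef_rot: [-3.141, 0.0, 1.572]
force: [0.7, -0.7, 0.2]
grip_width: 0.0517
grip_force: 0.0
```

```bash
python3 - <<'E'
from look import *
A={'top':np.load('top0.npz')['W'],'side':np.load('side0.npz')['W']}
B={}
for n in ('top','side'):
    c=viewer.camera(n); save(c,n+'6',None,1.5); B[n]=world(c)
for nm,b in (('whitecap',(.63,.71,0,.08,.123,.14)),('ambercap',(.41,.48,.05,.11,.109,.125)),('handle',(.40,.48,-.07,.045,.13,.15)),('lid',(.5,.63,-.07,.12,.062,.076)),('knob',(.45,.57,-.36,-.23,.113,.13)),('pink',(.4,.5,.12,.2,.109,.125))):
    for n in A:
        for s,W in (('before',A[n]),('after',B[n])):
            with np.errstate(all='ignore'):
                p=W[(W[...,0]>b[0])&(W[...,0]<b[1])&(W[...,1]>b[2])&(W[...,1]<b[3])&(W[...,2]>b[4])&(W[...,2]<b[5])]
            if len(p)>3:
                r=cv2.minAreaRect((p[:,:2]*1000).astype(np.float32)); print(nm,n,s,p.mean(0).round(4),np.round(r[0],1),round(r[2],1))
E
```

```text
whitecap top before [0.67   0.0389 0.129 ] [670.3  38.8] 1.8
whitecap top after [0.6691 0.0384 0.1291] [669.3  38.7] 2.4
whitecap side before [0.6695 0.0328 0.1286] [670.6  35. ] 70.3
whitecap side after [0.6686 0.0328 0.1288] [669.3  33.4] 52.9
ambercap top before [0.4434 0.0783 0.1151] [443.   77.9] 1.5
ambercap top after [0.4429 0.0783 0.1148] [443.1  77.7] 2.2
ambercap side before [0.4436 0.0726 0.1144] [443.8  73.3] 71.1
ambercap side after [0.4423 0.0717 0.1142] [442.7  72.7] 3.6
handle top before [ 0.4388 -0.0147  0.1384] [438.9 -14.9] 1.5
handle top after [ 0.4389 -0.0158  0.1386] [438.9 -16.1] 1.8
handle side before [ 0.4391 -0.0242  0.1381] [439.3 -19.9] 2.0
handle side after [ 0.439  -0.0239  0.1385] [439.2 -20. ] 2.2
lid top before [0.5624 0.0273 0.0667] [563.   27.3] 87.4
lid top after [0.5625 0.0272 0.0667] [563.   27.2] 87.6
lid side before [0.5622 0.0172 0.0668] [562.7  23.5] 87.3
lid side after [0.5621 0.0171 0.0668] [562.7  23. ] 87.2
knob top after [ 0.5076 -0.293   0.12  ] [ 507.7 -293.5] 49.2
knob side after [ 0.5077 -0.2984  0.1216] [ 507.8 -297.3] 15.9
pink top before [0.4425 0.1677 0.1148] [442.2 168. ] 16.8
pink top after [0.4424 0.1675 0.1153] [442.6 167.4] 45.4
pink side before [0.4428 0.1614 0.1142] [443.  163.3] 62.9
pink side after [0.4422 0.1616 0.1142] [441.8 162.9] 30.3
```

View pics/side6.png

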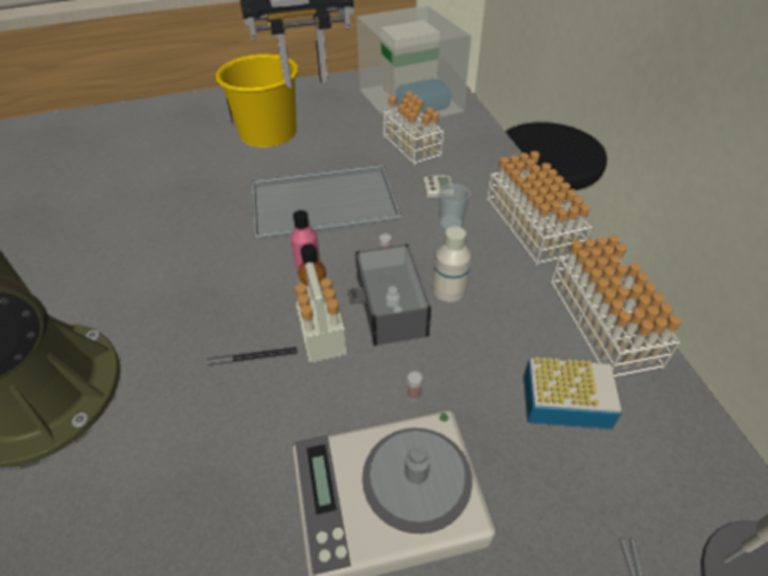

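The picture shows the white bottle (452,265), the amber bottle (310,265) and the rack (320,310) back on their spots, with measured errors of about 1 mm. The case is shut at (392,292) and the weight stands in mid-pan at (417,465).

```bash
python3 -c "
from station import hand_in
print(hand_in())"
```

```text
the job is handed in; nothing more can be done
None
```

The job is done and handed in at about 70 s: the big weight stands in mid-pan, the case is shut, and both bottles and the rack are upright on their starting spots to about 1 mm by the cameras.

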